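# Present a bearing ball to the bench microscope on its carrier tray

## Task

I want to inspect the 20 mm bearing ball, the middle size of the three in the wooden rack: set it in the white seat of the carrier tray, then lift the tray by its black grip and, keeping it level so that the ball never rolls out of its seat, bring the ball to the microscope's focus, on the microscope's axis 40 mm in front of its nose. Finish while still holding the tray there, level and still and in the air, so that I can look. Do not knock the microscope, and leave the other two balls and the magnet, the loose steel coupon and the single black specimen mount where they are.

Things in the scene. Friction and masses are not known exactly. Their poses are not given: they have to be found in the camera images.
- ball_20_center (a point): centre of the bright steel bearing ball of 20 mm diameter (33 g), the one to inspect: the middle size of three. It stands loose in a 10 mm hole of the ball rack, its centre 8.7 mm above the rack's top, its equator free on all sides
- ball_16_center (a point): centre of the 16 mm steel ball, in another hole of the rack (centre 6.2 mm above the rack's top); to be left there
- ball_25_center (a point): centre of the 25 mm steel ball, in another hole of the rack (centre 11.5 mm above the rack's top); to be left there
- ball_rack: brown wooden block, 40 (x) x 160 (y) x 16 mm, fixed to the bench. Origin: centre of its underside. Three equal holes in its top, in a row along its y axis at y = -50, 0 and +50 mm; which ball is in which hole varies. Behind the rack, from world x = 0.60 m and y = +0.20 m on, stands the big beige polisher, 0.23 m high at its front and higher behind: keep the gripper's body clear of it
- carrier: loose carrier tray, 120 (x) x 50 (y) mm, about 160 g: aluminium floor 4 mm thick, 3 mm wide lip all round up to 9 mm above its underside, a round white ball seat (30 mm diameter, top 12 mm above the underside, with a 14 mm hole into which the ball sinks 3 mm; it rolls out if the tray tips some 40 degrees or is jerked) centred at x = +40 mm, and a black upright grip centred at x = -12 mm. Origin: centre of its underside; z up
- carrier_seat (a point): where the centre of the 20 mm ball lies when it sits in the carrier's white seat: 19 mm above the tray's underside, at x = +40 mm, y = 0 of the carrier
- carrier_grip (a point): middle of the part of the carrier's black grip that is meant for the fingers, 40 mm above the tray's underside. The grip is an upright slab 12 mm thick (along the carrier's y), 34 mm long (along its x), from 10 to 57 mm above the underside: pinch it across the carrier's y from above
- microscope_stand: heavy column stand, fixed, with a black microscope clamped level on it; base plate 104 x 86 x 12 mm. Origin: centre of the base's underside. The microscope's axis is level, along the stand's x, 130 mm above the bench: the eyepiece at +x (to x = +66 mm), the nose, a flat black plate 52 mm wide (y) and 44 mm high, its face at x = -60 mm. The microscope's top is 152 mm above the bench
- focus (a point): the microscope's focus: the point on its axis 40 mm in front of the face of its nose, 130 mm above the bench; axes as the stand's (x points from here to the nose). The 20 mm ball's centre belongs here at the end
- magnet_pot: bystander: red pot magnet with black knob, 32 mm wide, 27 mm high; origin at the centre of its underside
- flat_coupon_0: bystander: flat dark steel coupon, 24 x 70 x 10 mm; origin at the centre of its underside
- mount_2: bystander: black resin disc with a metal specimen in its top (a mounted specimen), 30 mm diameter, 21 mm high, standing alone near the bench's front right corner; origin at the centre of its underside
Not all that is in view belongs to the job. There is more than one size of the carrier; the job needs the larger.

How it is judged:
By the outcome, as a careful person would: the job done as asked, in the order asked, and still so for the second after the job is handed in, while the arm keeps its last pose, push and grip.
It also fails if it takes over 61 s, if anything falls off the work surface, if the arm or the gripper's body presses on something with over 40 N, if the wrist force passes 120 N, or if a joint passes its speed limit or range.

## Robot

A 6-joint arm with a two-finger parallel gripper is mounted at the origin on a cart in front of the work surface, level with it; the furniture and walls round the work are solid. World frame = base frame: x ahead of the robot, y to its left, z up, the work surface at z = 0. Lengths are in mm, angles in rad, forces in N, time in s.
With the tool pointing down it reaches from about 350 to 950 mm from the base axis. Payload 17.4 kg.
Tool frame: the origin (TCP) lies at the very end of the fingers, on their centre line; the grasp point (between the pads) lies 19 mm behind it; y points along the fingers, x is the direction in which the jaws open and shut, and the axes are right-handed (so a half turn about y gives the same grasp; the last joint's range is limited). The gripper opens to 93 mm and grips with 3 to 60 N. Pads are 15 mm wide; open, the fingers measure 128 mm over their backs; the gripper's body (75 mm by 188 mm) begins 65 mm behind the grasp point.
Start: joints at [1.307, 0.116, 1.442, -0, 1.584, -0.038], TCP at [151.131, 657.869, 218.646] pointing down, gripper open.
Joint ranges: [-2.83, 2.83], [-0.83, 2.19], [0.07, 2.5], [-1.14, 4.28], [0.01, 3], [-2.97, 2.97]. Speed limits (rad/s): [1.89, 1.89, 2.22, 3.14, 3.14, 3.14].

## Interface

Orientations are given as a unit quaternion [x, y, z, w].
In Python, from bench import bot gives the robot as it stands. The module is installed in compiled form; this text tells all that it offers.
- The arm moves only by the tool drive_tool, never from a script. Its argument "moves" is one flat list of numbers, 7 for each row, row after row: the turn, a rotation vector about the tool's x, y, z in degrees, then the shift along the tool's x, y, z in cm, then the closure in counts, from 0 (fully open) to 255 (shut). In form: [rx, ry, rz, tx, ty, tz, fingers, rx, ry, rz, tx, ty, tz, fingers, ...]. A call has exactly 8 rows; each row shifts and turns the pose as measured when the row begins, along the tool's axes as they then stand; what a row does not reach is not made up. A row lasts 1/12 s, in which the tool goes at most 41.7 mm and 7.16 degrees, less where a joint would pass 70% of its speed; a pose out of reach is approached as far as the arm can. A call with a gripper value outside its range is refused whole. The fingers move at their own pace and stop on an object; "grip_force" is the grip in N (left out, the last holds). Time passes only in rows, so rows that do not move let the fingers close, or fill a call up. It gives the time, the measured TCP pose, the force and the opening at its end, in the units of the state.
- bot.sense(): the state, without advancing time (a new reading comes with each control period).
- bot.get_image(name): name is "side" or "top" or "wrist"; returns a dict with "pixels" (420x560x3 uint8, red, green, blue), "z_map" (420x560 float32, mm along the optical axis (not along the pixel's ray), 0 where there is no reading), "camera_matrix" (3x3 intrinsics, pixels), "eye" and "orientation" of the camera in the world; the wrist camera has in their place "tool_from_camera" (4x4, takes a point from camera to tool coordinates, whose origin is the TCP and whose axes are the tool frame's). Camera axes: x right, y down, z forward; pixel columns grow to the right and rows downward; lengths in mm; the calibration is good to about 2 mm. The wrist camera is an equidistant fisheye: a pixel r from the principal point sees the ray r / f radians off the axis. A picture is of the moment at which its call begins: read the wrist's pose just before it.
- bot.finish_job(): hands the job in, once; it reports no verdict.
The state is a dict: "time_s": time; "joint_positions": joint angles; "qvel": joint speeds; "effort": joint torques, N m; "ee_pos": TCP position; "eef_rot": TCP orientation; "wrist_force": force on the tool from outside, world axes, zero at the start; "ft_torque": the same for the moment, N m; "gripper_width": finger opening in mm.
Only numpy, scipy, OpenCV 4.12 (cv2) and the standard library are available. Lean on these libraries where they do the work, as an engineer would, in place of code of your own. Each camera call takes 0.05 s, during which the arm holds its last target.

## Working session

There is one attempt and no reset: what is moved stays moved. The work goes in short steps, Python scripts to look and compute and a tool call to move; the robot and the scene stay as the last step left them, time stands still between calls to the robot, and variables do not carry over. Pictures are saved under pics/ and viewed, and the job is handed in when it is done.

Besides the shell and the picture viewer there is one more tool, called after "Emit:" as name(argument=value, ...), one argument or row to a line, values as JSON. drive_tool: Moves the arm, as the interface text tells. Its arguments: {"type":"object","properties":{"moves":{"type":"array","items":{"type":"number"}},"grip_force":{"type":"number"}},"required":["moves"]}

```bash
mkdir -p pics; ls; python3 - <<'E'
from bench import bot
import cv2,numpy as np
s=bot.sense();print(s)
for n in ["side","top","wrist"]:
    d=bot.get_image(n)
    cv2.imwrite(f"pics/{n}0.png",d["pixels"][:,:,::-1])
    np.savez(f"{n}0.npz",**d)
    print(n,{k:v for k,v in d.items() if k not in("pixels","z_map")})
E
```

```text
pics
{'time_s': 0.0, 'joint_positions': array([ 1.30717293e+00,  1.16452945e-01,  1.44229762e+00, -1.49159883e-05,
        1.58398858e+00, -3.78292263e-02]), 'qvel': array([-8.21895071e-04, -9.53529355e-05, -4.84344437e-04, -9.85154955e-04,
       -1.22019863e-03,  1.88193162e-04]), 'effort': array([ 1.13112310e-03, -7.21255589e+01, -6.22607446e+01,  7.82297691e-02,
        2.36651755e-02, -4.96254916e-05]), 'ee_pos': array([151.09508694, 657.64930584, 217.90736851]), 'eef_rot': array([ 0.55339018,  0.44016483, -0.4408114 , -0.55290102]), 'wrist_force': array([-0.68802339, -0.29518251,  0.76190297]), 'ft_torque': array([ 0.00725723, -0.00266668, -0.02047559]), 'gripper_width': 92.90601232063075}
side {'camera_matrix': array([[422.94598528,   0.        , 280.04299251],
       [  0.        , 422.94598528, 208.13847152],
       [  0.        ,   0.        ,   1.        ]]), 'eye': array([  463.89368304, -1083.82259403,   611.11037458]), 'orientation': array([ 0.83984901, -0.01323506,  0.01267661, -0.54251062])}
top {'camera_matrix': array([[424.68952112,   0.        , 274.19595749],
       [  0.        , 424.68952112, 204.21820705],
       [  0.        ,   0.        ,   1.        ]]), 'eye': array([ 216.31413799,   39.46523638, 1572.28429045]), 'orientation': array([ 0.70378106, -0.70271334,  0.07332875, -0.07422313])}
wrist {'camera_matrix': array([[325.1922621 ,   0.        , 287.76197554],
       [  0.        , 325.1922621 , 206.19309141],
       [  0.        ,   0.        ,   1.        ]]), 'tool_from_camera': array([[ 9.99999963e-01,  1.06688693e-04,  2.50430705e-04,
        -2.39018866e-01],
       [-2.10000815e-04, -2.82996465e-01,  9.59120929e-01,
        -1.65734813e+02],
       [ 1.73198363e-04, -9.59120946e-01, -2.82996432e-01,
         7.93937422e+01],
       [ 0.00000000e+00,  0.00000000e+00,  0.00000000e+00,
         1.00000000e+00]])}
```

View pics/side0.png

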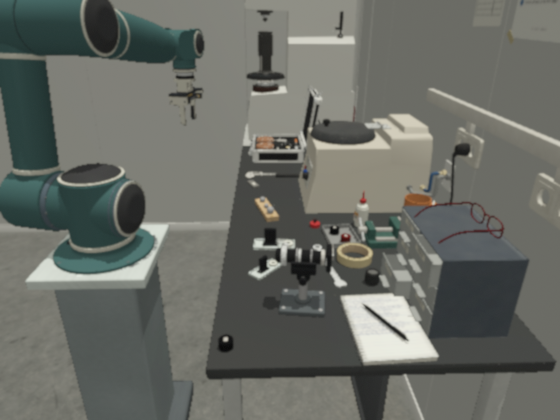

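View pics/top0.png

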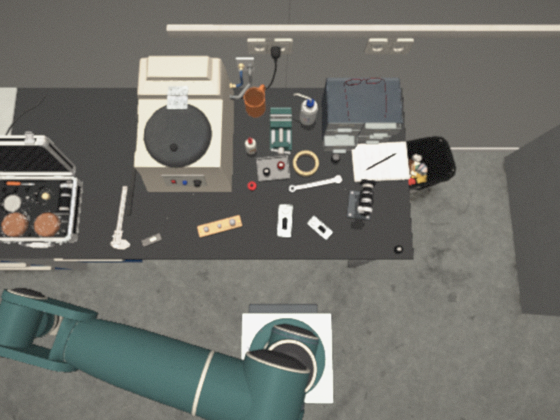

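View pics/wrist0.png

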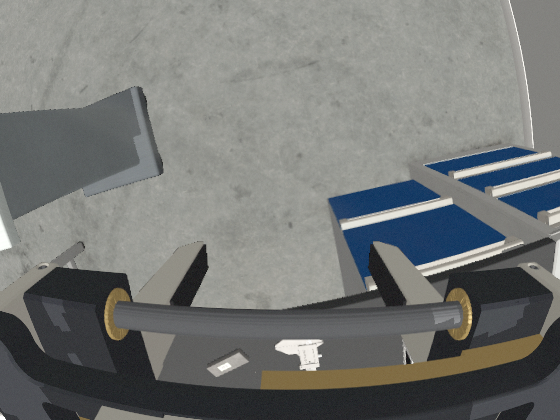

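```bash
cat > h.py <<'E'
import numpy as np, cv2
from scipy.spatial.transform import Rotation as R
def rays(d,u,v):
    K=d["camera_matrix"];u=np.asarray(u,float);v=np.asarray(v,float)
    return np.stack([(u-K[0,2])/K[0,0],(v-K[1,2])/K[1,1],np.ones_like(u)],-1)
def onplane(d,u,v,z):
    r=rays(d,u,v)@R.from_quat(d["orientation"]).as_matrix().T
    e=d["eye"];return e+r*((z-e[2])/r[...,2:3])
def bydepth(d,u,v):
    u=np.asarray(u);v=np.asarray(v)
    z=d["z_map"][v,u][...,None]
    return d["eye"]+(rays(d,u,v)*z)@R.from_quat(d["orientation"]).as_matrix().T
def proj(d,P):
    p=(np.atleast_2d(P)-d["eye"])@R.from_quat(d["orientation"]).as_matrix()
    K=d["camera_matrix"];return np.c_[p[:,0]/p[:,2]*K[0,0]+K[0,2],p[:,1]/p[:,2]*K[1,1]+K[1,2]]
def wrays(d,u,v):
    K=d["camera_matrix"];x=(np.asarray(u,float)-K[0,2])/K[0,0];y=(np.asarray(v,float)-K[1,2])/K[1,1]
    t=np.hypot(x,y);s=np.where(t>1e-9,np.sin(t)/np.maximum(t,1e-9),1)
    return np.stack([x*s,y*s,np.cos(t)],-1)
def wpose(d,pos,q):
    T=d["tool_from_camera"];Rt=R.from_quat(q).as_matrix()
    return Rt@T[:3,:3],Rt@T[:3,3]+pos
def wonplane(d,pos,q,u,v,z):
    Rc,e=wpose(d,pos,q);r=wrays(d,u,v)@Rc.T
    return e+r*((z-e[2])/r[...,2:3])
def wproj(d,pos,q,P):
    Rc,e=wpose(d,pos,q);p=(np.atleast_2d(P)-e)@Rc
    t=np.arctan2(np.hypot(p[:,0],p[:,1]),p[:,2]);n=np.hypot(p[:,0],p[:,1])+1e-9
    K=d["camera_matrix"];return np.c_[K[0,2]+K[0,0]*t*p[:,0]/n,K[1,2]+K[1,1]*t*p[:,1]/n]
E
python3 - <<'E'
from h import *
def crop(n,x0,y0,w,h,s,o):
    im=cv2.imread(f"pics/{n}.png")[y0:y0+h,x0:x0+w]
    cv2.imwrite(f"pics/{o}.png",cv2.resize(im,None,fx=s,fy=s,interpolation=cv2.INTER_NEAREST))
crop("top0",190,160,200,100,4,"topz")
crop("side0",230,180,160,145,4,"sidez")
E
```

```text
(no output)
```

View pics/topz.png

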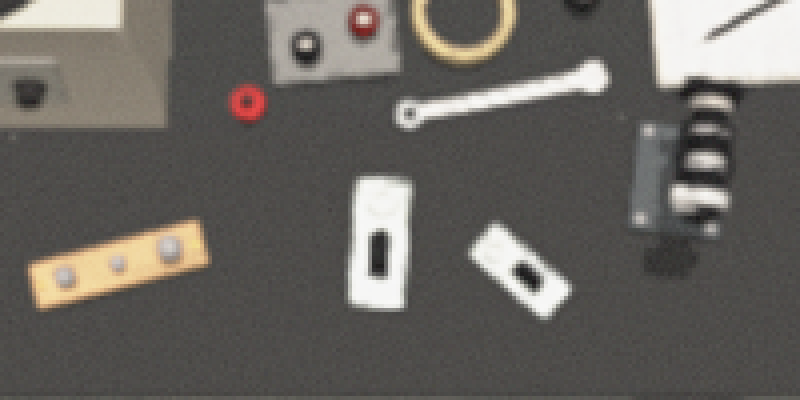

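View pics/sidez.png

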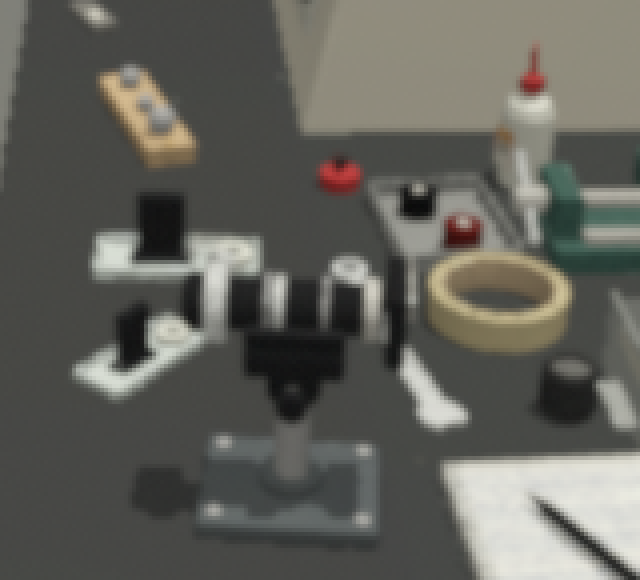

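```bash
python3 - <<'E'
from h import *
t=np.load("top0.npz");s=np.load("side0.npz")
def tz(p):return (p[0]+.5)/4+190-.5,(p[1]+.5)/4+160-.5
def sz(p):return (p[0]+.5)/4+230-.5,(p[1]+.5)/4+180-.5
for n,p,z in [("b_left",(65,277),24.7),("b_mid",(118,263),22),("b_right",(170,248),27.5),("grip",(379,253),50),("seat",(381,200),12),("smallgrip",(528,277),45),("nose",(712,82),145),("eyep",(697,218),135),("base tl",(640,125),12),("base bl",(632,226),12),("base br",(717,236),12),("magnet",(248,103),27)]:
    print(n,onplane(t,*tz(p),z).round(1))
for n,p,z in [("b_far",(130,77),24.7),("b_mid",(146,104),22),("b_near",(160,118),27.5),("nosetop",(396,258),152),("nosebot",(396,370),108),("grip top",(162,195),57),("seat",(236,250),12)]:
    print(n,onplane(s,*sz(p),z).round(1))
# mask nose region depth in top
pts=[(u,v) for v in range(178,218,4) for u in (362,366,370)]
for p in pts: print(p,bydepth(t,*p).round(0))
E
```

```text
b_left [451.5 293.   24.7]
b_mid [465. 245.  22.]
b_right [478.2 196.7  27.5]
grip [470.1   4.6  50. ]
seat [526.7   1.7  12. ]
smallgrip [ 449.  -130.7   45. ]
nose [ 605.2 -283.1  145. ]
eyep [ 486.8 -267.2  135. ]
base tl [ 599.3 -243.3   12. ]
base bl [ 502.3 -232.4   12. ]
base br [ 492.9 -311.3   12. ]
magnet [616.4 126.6  27. ]
b_far [454.2 296.8  24.7]
b_mid [468.  243.7  22. ]
b_near [479.5 202.2  27.5]
nosetop [ 604.8 -263.3  152. ]
nosebot [ 600.8 -308.6  108. ]
grip top [478.3   3.   57. ]
seat [532.3   1.6  12. ]
(362, 178) [ 610. -262.  155.]
(366, 178) [ 650. -308.   11.]
(370, 178) [ 649. -322.   16.]
(362, 182) [ 597. -262.  151.]
(366, 182) [ 596. -275.  153.]
(370, 182) [ 597. -290.  151.]
(362, 186) [ 621. -293.    2.]
(366, 186) [ 585. -277.  142.]
(370, 186) [ 582. -288.  154.]
(362, 190) [ 574. -266.  127.]
(366, 190) [ 571. -277.  142.]
(370, 190) [ 571. -291.  141.]
(362, 194) [ 561. -266.  124.]
(366, 194) [ 556. -276.  144.]
(370, 194) [ 556. -290.  142.]
(362, 198) [ 544. -264.  132.]
(366, 198) [ 541. -274.  148.]
(370, 198) [ 542. -289.  144.]
(362, 202) [ 530. -263.  131.]
(366, 202) [ 527. -274.  146.]
(370, 202) [ 527. -288.  147.]
(362, 206) [ 514. -261.  140.]
(366, 206) [ 513. -273.  148.]
(370, 206) [ 516. -290.  132.]
(362, 210) [ 498. -258.  151.]
(366, 210) [ 497. -270.  158.]
(370, 210) [ 498. -285.  150.]
(362, 214) [ 486. -259.  142.]
(366, 214) [ 485. -272.  145.]
(370, 214) [ 511. -317.    9.]
```

```bash
python3 - <<'E'
from h import *
from bench import bot
s=bot.sense()
print(R.from_quat(s["eef_rot"]).as_matrix().round(3))
# rack by colour in top and side
for n,z in (("top0",16),("side0",16)):
    d=np.load(n+".npz");hsv=cv2.cvtColor(d["pixels"],cv2.COLOR_RGB2HSV)
    m=cv2.inRange(hsv,(8,70,120),(22,255,255))
    k,l,st,c=cv2.connectedComponentsWithStats(m)
    for i in range(1,k):
        if st[i,4]>60:
            cn=cv2.findContours((l==i).astype(np.uint8),0,2)[0][0]
            b=cv2.boxPoints(cv2.minAreaRect(cn)); print(n,st[i],onplane(d,b[:,0],b[:,1],z).round(1).tolist())
E
```

```text
[[ 0.224 -0.    -0.975]
 [ 0.975 -0.001  0.224]
 [-0.001 -1.     0.   ]]
top0 [243  84  22  25 285] [[1036.1, 166.9, 16.0], [1036.2, 83.2, 16.0], [933.5, 82.5, 16.0], [933.4, 165.1, 16.0]]
top0 [293 150  26  26 247] [[760.0, -30.3, 16.0], [760.1, -126.6, 16.0], [660.2, -124.6, 16.0], [660.1, -29.6, 16.0]]
top0 [409 162  18  21 140] [[680.7, -454.3, 16.0], [712.3, -489.0, 16.0], [648.3, -541.7, 16.0], [617.1, -507.2, 16.0]]
top0 [  2 212  25  25 455] [[454.4, 1067.6, 16.0], [533.0, 1026.5, 16.0], [485.8, 950.8, 16.0], [408.2, 992.4, 16.0]]
top0 [ 34 213  25  24 464] [[511.7, 938.1, 16.0], [511.8, 848.5, 16.0], [425.5, 839.2, 16.0], [425.4, 927.8, 16.0]]
top0 [197 215  46  23 500] [[465.7, 332.7, 16.0], [510.5, 171.6, 16.0], [464.7, 158.6, 16.0], [420.5, 318.8, 16.0]]
side0 [256 137  18  12 183] [[418.4, 1180.5, 16.0], [511.1, 1179.7, 16.0], [506.6, 966.4, 16.0], [421.8, 967.5, 16.0]]
side0 [404 193  29  13 275] [[952.5, 265.5, 16.0], [987.0, 369.6, 16.0], [1087.8, 350.2, 16.0], [1047.5, 248.1, 16.0]]
side0 [255 198  24  23 210] [[421.4, 305.1, 16.0], [455.5, 372.3, 16.0], [512.5, 171.3, 16.0], [480.2, 118.7, 16.0]]
side0 [341 244  28  13 132] [[672.1, -76.6, 16.0], [685.4, -13.3, 16.0], [761.8, -28.6, 16.0], [745.0, -90.6, 16.0]]
```

```bash
cat > plan.py <<'E'
import sys
from h import *
from bench import bot
def down(a):
    a=np.radians(a);c,s=np.cos(a),np.sin(a)
    return np.array([[c,0,-s],[s,0,c],[0,-1,0.]])
def plan(P,a,n=8,f=0,hold=0):
    s=bot.sense();p=s["ee_pos"];Rc=R.from_quat(s["eef_rot"])
    rv=(Rc.inv()*R.from_matrix(down(a))).as_rotvec()
    d=(np.array(P,float)-p)
    print("t",round(s["time_s"],2),"dist",np.linalg.norm(d).round(1),"rot",np.degrees(np.linalg.norm(rv)).round(1),"per row",(np.linalg.norm(d)/n).round(1),"deg",np.degrees(np.linalg.norm(rv)/n).round(2))
    for k in range(n):
        Rk=Rc*R.from_rotvec(rv*k/n)
        t=Rk.inv().apply(d/n)/10
        print(*[f"{x:.1f}" for x in np.degrees(rv/n)],*[f"{x:.2f}" for x in t],f,sep=", ",end=",\n")
if __name__=="__main__":
    v=[float(x) for x in sys.argv[1:]]
    plan(v[:3],v[3],int(v[4]),int(v[5]))
E
python3 plan.py 449 292 150 15.3 16 0
```

```text
t 0.15 dist 476.6 rot 61.8 per row 29.8 deg 3.86
0.0, 3.9, -0.0, -1.81, 0.43, -2.33, 0,
0.0, 3.9, -0.0, -1.65, 0.43, -2.44, 0,
0.0, 3.9, -0.0, -1.48, 0.43, -2.55, 0,
0.0, 3.9, -0.0, -1.31, 0.43, -2.64, 0,
0.0, 3.9, -0.0, -1.13, 0.43, -2.72, 0,
0.0, 3.9, -0.0, -0.94, 0.43, -2.79, 0,
0.0, 3.9, -0.0, -0.75, 0.43, -2.85, 0,
0.0, 3.9, -0.0, -0.56, 0.43, -2.89, 0,
0.0, 3.9, -0.0, -0.36, 0.43, -2.93, 0,
0.0, 3.9, -0.0, -0.16, 0.43, -2.94, 0,
0.0, 3.9, -0.0, 0.04, 0.43, -2.95, 0,
0.0, 3.9, -0.0, 0.23, 0.43, -2.94, 0,
0.0, 3.9, -0.0, 0.43, 0.43, -2.92, 0,
0.0, 3.9, -0.0, 0.63, 0.43, -2.88, 0,
0.0, 3.9, -0.0, 0.82, 0.43, -2.83, 0,
0.0, 3.9, -0.0, 1.01, 0.43, -2.77, 0,
```

Emit:
drive_tool(
  moves=[0,3.9,0,-1.8,0.43,-2.3,0,0,3.9,0,-1.65,0.43,-2.45,0,0,3.9,0,-1.5,0.43,-2.55,0,0,3.9,0,-1.3,0.43,-2.65,0,0,3.9,0,-1.1,0.43,-2.7,0,0,3.9,0,-0.95,0.43,-2.8,0,0,3.9,0,-0.75,0.43,-2.85,0,0,3.9,0,-0.55,0.43,-2.9,0],
)

```text
time_s: 0.82
ee_pos: [299.6, 468.9, 179.7]
eef_rot: [0.654, 0.269, -0.272, -0.653]
wrist_force: [0.6, -0.2, 0.2]
gripper_width: 93.2
```

```bash
python3 plan.py 449 292 150 15.3 8 0
```

```text
t 0.82 dist 233.4 rot 29.7 per row 29.2 deg 3.71
0.0, 3.7, -0.0, -0.24, 0.37, -2.88, 0,
0.0, 3.7, -0.0, -0.05, 0.37, -2.89, 0,
0.0, 3.7, -0.0, 0.13, 0.37, -2.89, 0,
0.0, 3.7, -0.0, 0.32, 0.37, -2.88, 0,
0.0, 3.7, -0.0, 0.51, 0.37, -2.85, 0,
0.0, 3.7, -0.0, 0.69, 0.37, -2.81, 0,
0.0, 3.7, -0.0, 0.87, 0.37, -2.76, 0,
0.0, 3.7, -0.0, 1.05, 0.37, -2.70, 0,
```

Emit:
drive_tool(
  moves=[0,3.7,0,-0.25,0.37,-2.9,0,0,3.7,0,-0.05,0.37,-2.9,0,0,3.7,0,0.15,0.37,-2.9,0,0,3.7,0,0.3,0.37,-2.85,0,0,3.7,0,0.5,0.37,-2.85,0,0,3.7,0,0.7,0.37,-2.8,0,0,3.7,0,0.85,0.37,-2.75,0,0,3.7,0,1.05,0.37,-2.7,0],
)

```text
time_s: 1.48
ee_pos: [451.7, 279.5, 147.9]
eef_rot: [0.703, 0.084, -0.086, -0.701]
wrist_force: [-0.4, 0.3, -0.9]
gripper_width: 92.8
```

```bash
cat > shot.py <<'E'
import sys
from h import *
from bench import bot
n=sys.argv[1];cam=sys.argv[2] if len(sys.argv)>2 else "wrist"
s=bot.sense();d=bot.get_image(cam)
cv2.imwrite(f"pics/{n}.png",d["pixels"][:,:,::-1])
np.savez(n+".npz",pos=s["ee_pos"],q=s["eef_rot"],**d)
print(s["time_s"],s["ee_pos"].round(1),s["wrist_force"].round(1),s["gripper_width"], np.abs(s["qvel"]).max())
E
python3 shot.py w1
```

```text
1.4833 [451.7 279.5 147.9] [-0.4  0.3 -0.9] 92.76816944364016 0.6818251525478634
```

View pics/w1.png

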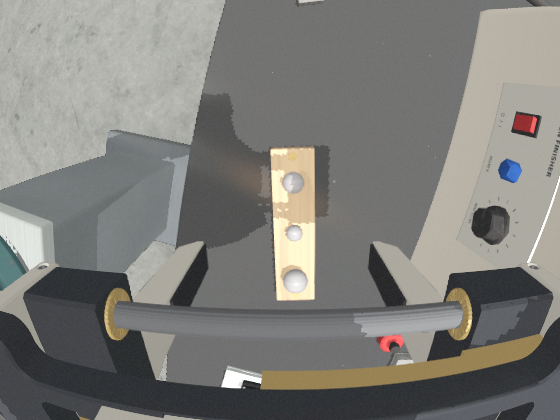

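```bash
cat > balls.py <<'E'
import sys
from h import *
n=sys.argv[1]; d=np.load(n+".npz"); im=d["pixels"]
boxes=eval(sys.argv[2])
hsv=cv2.cvtColor(im,cv2.COLOR_RGB2HSV)
for (u,v,w,z) in boxes:
    sub=hsv[v-w:v+w,u-w:u+w]
    m=((sub[...,1]<60)&(sub[...,2]>60)).astype(np.uint8)
    k,l,st,c=cv2.connectedComponentsWithStats(m)
    i=1+np.argmax(st[1:,4]);cn=cv2.findContours((l==i).astype(np.uint8),0,2)[0]
    cn=max(cn,key=len);(cx,cy),r=cv2.minEnclosingCircle(cn)
    cx+=u-w;cy+=v-w
    P=wonplane(d,d["pos"],d["q"],cx,cy,z)
    Rc,e=wpose(d,d["pos"],d["q"]);D=np.linalg.norm(P-e)
    print((round(cx,1),round(cy,1)),"r",round(r,1),"area r",round((st[i,4]/np.pi)**.5,1),"diam mm",round(2*D*np.sqrt(st[i,4]/np.pi)/325.2,1),P.round(1))
E
python3 balls.py w1 "[(293,183,16,24.7),(294,233,14,22.2),(295,281,17,27.5)]"
python3 shot.py w2; python3 balls.py w2 "[(293,183,16,24.7),(294,233,14,22.2),(295,281,17,27.5)]"
```

```text
(287.0, 184.3) r 16.9 area r 13.5 diam mm 24.6 [446.6 292.7  24.7]
(293.5, 232.5) r 19.1 area r 14.4 diam mm 27.6 [464.2 247.8  22.2]
(294.5, 280.5) r 23.3 area r 17.3 diam mm 35.0 [477.3 199.7  27.5]
1.5333 [453.8 276.3 146.9] [ 0.4 -2.4 -2.1] 92.82797681054518 0.07336012130607995
(287.0, 183.5) r 17.6 area r 13.3 diam mm 24.2 [448.7 290.3  24.7]
(293.5, 232.5) r 19.1 area r 14.7 diam mm 28.1 [466.  244.6  22.2]
(294.5, 280.0) r 23.0 area r 17.0 diam mm 34.2 [478.7 197.1  27.5]
```

View pics/w2.png

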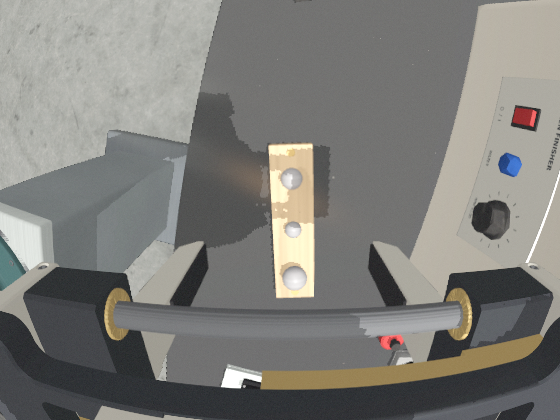

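```bash
cat > balls.py <<'E'
import sys
from h import *
n=sys.argv[1]; d=np.load(n+".npz"); im=d["pixels"]
boxes=eval(sys.argv[2])
hsv=cv2.cvtColor(im,cv2.COLOR_RGB2HSV)
for (u,v,w,z) in boxes:
    g=cv2.resize(hsv[v-w:v+w,u-w:u+w,1],None,fx=6,fy=6,interpolation=cv2.INTER_CUBIC)
    g=cv2.GaussianBlur(g,(0,0),3)
    c=cv2.HoughCircles(g,cv2.HOUGH_GRADIENT_ALT,1,500,param1=80,param2=.4,minRadius=25,maxRadius=6*w)
    if c is None: print("none");continue
    cx,cy,r=(c[0,0]+.5)/6;cx+=u-w-.5;cy+=v-w-.5
    P=wonplane(d,d["pos"],d["q"],cx,cy,z)
    Rc,e=wpose(d,d["pos"],d["q"]);D=np.linalg.norm(P-e)
    print((round(cx,1),round(cy,1)),"r",round(r,1),"diam mm",round(2*D*r/325.2,1),P.round(1))
E
python3 balls.py w2 "[(291,178,18,24.7),(293,230,16,22.2),(294,278,18,27.5)]"
python3 balls.py w1 "[(293,183,18,24.7),(294,233,16,22.2),(295,281,18,27.5)]"
python3 - <<'E'
from bench import bot
print(bot.sense()["ee_pos"])
E
```

```text
(np.float32(291.1), np.float32(178.6)) r 10.7 diam mm 19.3 [451.3 295.6  24.7]
(np.float32(292.9), np.float32(229.4)) r 8.1 diam mm 15.4 [464.7 247.5  22.2]
(np.float32(294.2), np.float32(277.9)) r 12.1 diam mm 24.4 [477.9 199.4  27.5]
(np.float32(292.2), np.float32(182.8)) r 10.7 diam mm 19.4 [450.9 295.3  24.7]
(np.float32(293.6), np.float32(232.6)) r 8.0 diam mm 15.4 [464.2 247.7  22.2]
(np.float32(295.2), np.float32(280.9)) r 12.1 diam mm 24.4 [478.2 199.4  27.5]
[452.61295179 278.0079701  147.25402283]
```

```bash
python3 plan.py 451.2 295.5 75 15.5 5 0
```

```text
t 1.58 dist 74.4 rot 1.8 per row 14.9 deg 0.36
0.0, -0.4, -0.0, 0.06, 1.44, 0.35, 0,
0.0, -0.4, -0.0, 0.06, 1.44, 0.35, 0,
0.0, -0.4, -0.0, 0.06, 1.44, 0.35, 0,
0.0, -0.4, -0.0, 0.06, 1.44, 0.35, 0,
0.0, -0.4, -0.0, 0.07, 1.44, 0.35, 0,
```

Emit:
drive_tool(
  moves=[0,-0.4,0,0.06,1.44,0.35,0,0,-0.4,0,0.06,1.44,0.35,0,0,-0.4,0,0.06,1.44,0.35,0,0,-0.4,0,0.06,1.44,0.35,0,0,-0.4,0,0.06,1.44,0.35,0,0,0,0,0,0,0,0,0,0,0,0,0,0,0,0,0,0,0,0,0,0],
)

```text
time_s: 2.25
ee_pos: [448.6, 297.9, 70.1]
eef_rot: [0.702, 0.097, -0.101, -0.699]
wrist_force: [-0.1, 1.0, -0.4]
gripper_width: 93.2
```

```bash
python3 shot.py w3
```

```text
2.25 [448.6 297.9  70.1] [-0.1  1.  -0.4] 93.20956065987666 0.007922336937107779
```

View pics/w3.png

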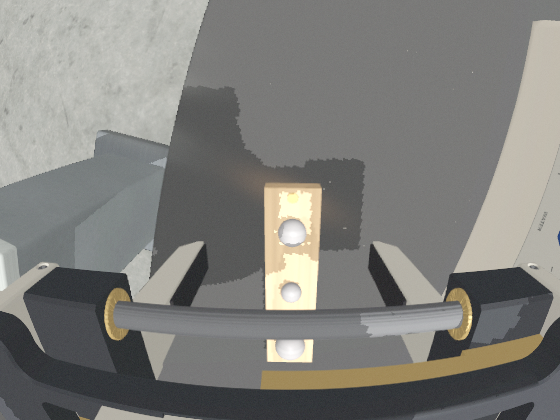

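```bash
python3 balls.py w3 "[(292,232,22,24.7),(291,292,16,22.2)]"; python3 plan.py 451.2 295.5 40 15.5 6 0
python3 - <<'E'
from h import *
d=np.load("w3.npz");print(R.from_quat(d["q"]).as_matrix().round(4))
from bench import bot
print(R.from_quat(bot.sense()["eef_rot"]).as_matrix().round(4))
E
```

```text
(np.float32(291.4), np.float32(231.9)) r 14.2 diam mm 19.7 [450.8 296.3  24.7]
(np.float32(291.2), np.float32(292.4)) r 10.1 diam mm 15.5 [465.  247.5  22.2]
t 2.3 dist 30.7 rot 0.7 per row 5.1 deg 0.11
0.0, 0.1, -0.1, 0.03, 0.51, -0.05, 0,
0.0, 0.1, -0.1, 0.03, 0.51, -0.05, 0,
0.0, 0.1, -0.1, 0.03, 0.51, -0.05, 0,
0.0, 0.1, -0.1, 0.03, 0.51, -0.05, 0,
0.0, 0.1, -0.1, 0.03, 0.51, -0.05, 0,
0.0, 0.1, -0.1, 0.03, 0.51, -0.05, 0,
[[ 0.9609 -0.0053 -0.277 ]
 [ 0.277  -0.005   0.9609]
 [-0.0065 -1.     -0.0033]]
[[ 0.9609 -0.0047 -0.2768]
 [ 0.2768 -0.0047  0.9609]
 [-0.0058 -1.     -0.0032]]
```

```bash
python3 plan.py 451 296 28 15.5 6 130
```

```text
t 2.3 dist 42.6 rot 0.7 per row 7.1 deg 0.11
0.0, 0.1, -0.1, 0.03, 0.71, -0.04, 130,
0.0, 0.1, -0.1, 0.03, 0.71, -0.04, 130,
0.0, 0.1, -0.1, 0.03, 0.71, -0.04, 130,
0.0, 0.1, -0.1, 0.03, 0.71, -0.04, 130,
0.0, 0.1, -0.1, 0.03, 0.71, -0.04, 130,
0.0, 0.1, -0.1, 0.03, 0.71, -0.04, 130,
```

Emit:
drive_tool(
  moves=[0,0.1,-0.1,0.03,0.7,-0.03,130,0,0.1,-0.1,0.03,0.7,-0.03,130,0,0.1,-0.1,0.03,0.7,-0.03,130,0,0.1,-0.1,0.03,0.7,-0.03,130,0,0.1,-0.1,0.03,0.7,-0.03,130,0,0,0,0,0.3,0,130,0,0,0,0,0.2,0,130,0,0,0,0,0,0,130],
)

```text
time_s: 2.97
ee_pos: [451.7, 296.7, 28.2]
eef_rot: [0.701, 0.098, -0.093, -0.7]
wrist_force: [-0.3, 0.2, -0.0]
gripper_width: 47.0
```

```bash
python3 shot.py w4;  python3 plan.py 451 296 18.5 15.5 4 130
```

```text
2.9667 [451.7 296.7  28.2] [-0.3  0.2 -0. ] 46.9663389574879 0.003274227059374319
t 3.02 dist 10.0 rot 0.4 per row 2.5 deg 0.1
0.0, -0.0, 0.1, -0.02, 0.25, -0.01, 130,
0.0, -0.0, 0.1, -0.02, 0.25, -0.01, 130,
0.0, -0.0, 0.1, -0.02, 0.25, -0.01, 130,
0.0, -0.0, 0.1, -0.02, 0.25, -0.01, 130,
```

View pics/w4.png

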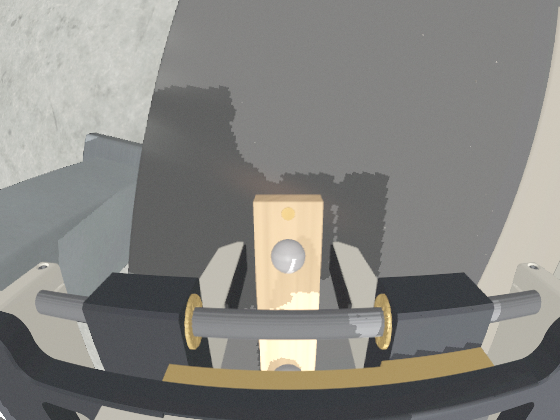

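Emit:
drive_tool(
  moves=[0,0,0.1,-0.02,0.25,-0.01,130,0,0,0.1,-0.02,0.25,-0.01,130,0,0,0,-0.02,0.25,-0.01,130,0,0,0,0,0.2,0,130,0,0,0,0,0,0,130,0,0,0,0,0,0,130,0,0,0,0,0,0,130,0,0,0,0,0,0,130],
)

```text
time_s: 3.68
ee_pos: [451.8, 296.6, 19.0]
eef_rot: [0.701, 0.097, -0.094, -0.7]
wrist_force: [0.1, 0.5, -0.3]
gripper_width: 45.5
```

```bash
python3 -c "
from bench import bot
s=bot.sense();print(s['ee_pos'],s['wrist_force'])";  python3 plan.py 451 296 18.5 15.5 1 130
```

```text
[451.7587996  296.62638869  19.03752068] [ 0.14073358  0.46912942 -0.27796063]
t 3.68 dist 1.1 rot 0.3 per row 1.1 deg 0.28
0.1, -0.0, 0.3, -0.09, 0.05, -0.04, 130,
```

Close on the ball.

Emit:
drive_tool(
  moves=[0,0,0,0,0,0,190,0,0,0,0,0,0,255,0,0,0,0,0,0,255,0,0,0,0,0,0,255,0,0,0,0,0,0,255,0,0,0,0,-0.3,0,255,0,0,0,0,-1.0,0,255,0,0,0,0,-1.5,0,255],
  grip_force=15,
)

```text
time_s: 4.35
ee_pos: [450.4, 295.9, 46.1]
eef_rot: [0.702, 0.096, -0.095, -0.7]
wrist_force: [-0.4, 0.6, -0.5]
gripper_width: 19.0
```

```bash
python3 shot.py w5
```

```text
4.35 [450.4 295.9  46.1] [-0.4  0.6 -0.5] 18.951296533830714 0.3523119772637255
```

View pics/w5.png

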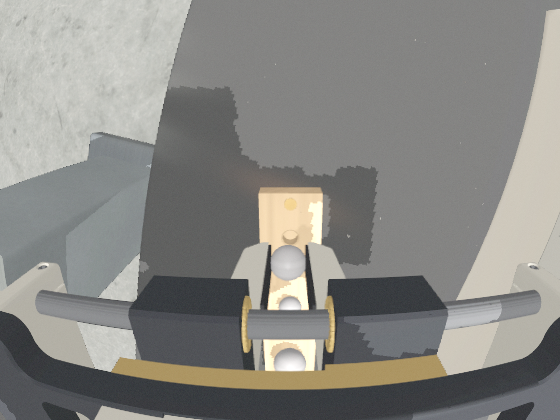

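```bash
python3 plan.py 515 3 120 87 16 255
```

```text
t 4.4 dist 308.5 rot 71.5 per row 19.3 deg 4.47
0.0, -4.5, 0.0, -0.11, -0.44, -1.88, 255,
0.0, -4.5, 0.0, -0.25, -0.44, -1.86, 255,
0.0, -4.5, 0.0, -0.40, -0.44, -1.84, 255,
0.0, -4.5, 0.0, -0.54, -0.44, -1.80, 255,
0.0, -4.5, 0.0, -0.68, -0.44, -1.75, 255,
0.0, -4.5, 0.0, -0.81, -0.44, -1.69, 255,
0.0, -4.5, 0.0, -0.94, -0.44, -1.62, 255,
0.0, -4.5, 0.0, -1.07, -0.44, -1.55, 255,
0.0, -4.5, 0.0, -1.18, -0.44, -1.46, 255,
0.0, -4.5, 0.0, -1.29, -0.44, -1.36, 255,
0.0, -4.5, 0.0, -1.40, -0.44, -1.26, 255,
0.0, -4.5, 0.0, -1.49, -0.44, -1.14, 255,
0.0, -4.5, 0.0, -1.57, -0.44, -1.02, 255,
0.0, -4.5, 0.0, -1.65, -0.44, -0.90, 255,
0.0, -4.5, 0.0, -1.71, -0.44, -0.77, 255,
0.0, -4.5, 0.0, -1.77, -0.44, -0.63, 255,
```

Emit:
drive_tool(
  moves=[0,-4.5,0,-0.1,-1.0,-1.4,255,0,-4.5,0,-0.25,-1.0,-1.85,255,0,-4.5,0,-0.4,-1.0,-1.85,255,0,-4.5,0,-0.55,-1.0,-1.8,255,0,-4.5,0,-0.7,-1.0,-1.75,255,0,-4.5,0,-0.8,-0.6,-1.7,255,0,-4.5,0,-0.95,-0.4,-1.6,255,0,-4.5,0,-1.05,-0.4,-1.55,255],
)

```text
time_s: 5.07
ee_pos: [484.6, 152.3, 122.1]
eef_rot: [0.633, 0.321, -0.313, -0.631]
wrist_force: [0.4, -0.3, -0.3]
gripper_width: 18.8
```

```bash
python3 plan.py 515 3 120 87 8 255
```

```text
t 5.07 dist 152.4 rot 33.7 per row 19.1 deg 4.22
0.1, -4.2, 0.0, -1.27, 0.03, -1.42, 255,
0.1, -4.2, 0.0, -1.37, 0.03, -1.32, 255,
0.1, -4.2, 0.0, -1.46, 0.03, -1.22, 255,
0.1, -4.2, 0.0, -1.55, 0.03, -1.11, 255,
0.1, -4.2, 0.0, -1.63, 0.03, -0.99, 255,
0.1, -4.2, 0.0, -1.69, 0.03, -0.87, 255,
0.1, -4.2, 0.0, -1.75, 0.03, -0.74, 255,
0.1, -4.2, 0.0, -1.80, 0.03, -0.61, 255,
```

Emit:
drive_tool(
  moves=[0.1,-4.2,0,-1.25,0.03,-1.4,255,0.1,-4.2,0,-1.35,0.03,-1.3,255,0.1,-4.2,0,-1.45,0.03,-1.2,255,0.1,-4.2,0,-1.55,0.03,-1.1,255,0.1,-4.2,0,-1.65,0.03,-1.0,255,0.1,-4.2,0,-1.7,0.03,-0.85,255,0.1,-4.2,0,-1.75,0.03,-0.75,255,0,-3,0,-1.2,0,-0.5,255],
)

```text
time_s: 5.73
ee_pos: [518.2, 2.1, 125.9]
eef_rot: [0.511, 0.493, -0.485, -0.511]
wrist_force: [0.6, -0.3, -0.1]
gripper_width: 18.7
```

```bash
python3 shot.py w6
```

```text
5.7333 [518.2   2.1 125.9] [ 0.6 -0.3 -0.1] 18.74643844614506 0.9280310633696349
```

View pics/w6.png

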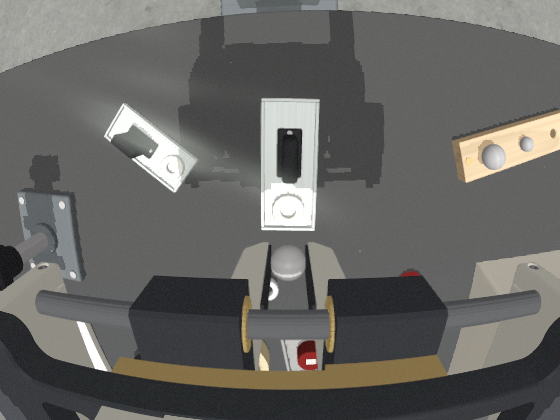

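```bash
python3 shot.py w7; cat > tray.py <<'E'
import sys
from h import *
n=sys.argv[1];d=np.load(n+".npz");im=d["pixels"];seat=eval(sys.argv[2]);z0=float(sys.argv[3]) if len(sys.argv)>3 else 0
g=cv2.cvtColor(im,cv2.COLOR_RGB2GRAY)
W=lambda u,v,z:wonplane(d,d["pos"],d["q"],u,v,z)
m=((g>120)).astype(np.uint8);m=cv2.morphologyEx(m,cv2.MORPH_OPEN,np.ones((3,3)))
k,l,st,c=cv2.connectedComponentsWithStats(m)
i=l[seat[1],seat[0]+9];cn=max(cv2.findContours((l==i).astype(np.uint8),0,2)[0],key=len)
pts=cn[:,0,:].astype(float);P=W(pts[:,0],pts[:,1],z0+9)[:,:2]
b=cv2.minAreaRect(P.astype(np.float32));print("rect at lip: centre",np.round(b[0],1),"size",np.round(b[1],1),"ang",round(b[2],2),"px",st[i])
w=26
gg=cv2.resize(g[seat[1]-w:seat[1]+w,seat[0]-w:seat[0]+w],None,fx=6,fy=6,interpolation=cv2.INTER_CUBIC)
gg=cv2.GaussianBlur(gg,(0,0),3)
c=cv2.HoughCircles(gg,cv2.HOUGH_GRADIENT_ALT,1,5,param1=60,param2=.3,minRadius=20,maxRadius=140)
if c is not None:
  for x in c[0][:4]:
    cx,cy,r=(x[:3]+.5)/6;cx+=seat[0]-w-.5;cy+=seat[1]-w-.5
    p=W(cx,cy,z0+12);e=W(cx+r,cy,z0+12);print("seat px",round(cx,1),round(cy,1),"r",round(r,1),"mm",np.linalg.norm(e-p).round(1),p.round(1))
E
python3 tray.py w6 "(288,209)"; python3 - <<'E'
from h import *
im=cv2.imread("pics/w7.png")[80:280,220:360];cv2.imwrite("pics/w7z.png",cv2.resize(im,None,fx=3,fy=3))
E
```

```text
5.7833 [518.7   0.8 125.9] [-0.8 -1.4 -0.4] 18.601758855631896 0.20054810824922606
rect at lip: centre [486.7   5.1] size [ 50.7 120. ] ang 86.64 px [ 260   98   60  133 6258]
seat px 286.9 210.8 r 17.5 mm 15.8 [526.5   1.8  12. ]
seat px 295.8 213.2 r 17.6 mm 15.9 [529.3   9.7  12. ]
seat px 285.4 205.8 r 13.0 mm 11.7 [521.8   0.7  12. ]
seat px 282.9 205.9 r 11.9 mm 10.7 [521.8  -1.5  12. ]
```

View pics/w7z.png

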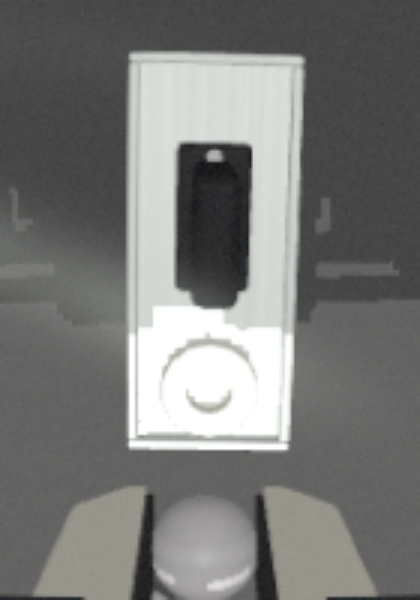

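```bash
python3 tray.py w7 "(289,208)"; python3 - <<'E'
from h import *
d=np.load("w7.npz");print(wonplane(d,d["pos"],d["q"],289.3,208.7,12), wproj(d,d["pos"],d["q"],[[526.6,2.5,12]]))
E
python3 plan.py 526.6 2.6 40 86.5 8 255
```

```text
rect at lip: centre [486.6   3.4] size [ 53.7 120.2] ang 86.76 px [ 258   97   63  134 6329]
seat px 291.1 210.2 r 18.0 mm 16.3 [526.8   4.2  12. ]
seat px 289.2 210.6 r 16.1 mm 14.5 [527.    2.5  12. ]
seat px 289.2 203.6 r 12.4 mm 11.1 [520.5   2.8  12. ]
seat px 289.2 203.6 r 10.0 mm 8.9 [520.5   2.8  12. ]
[525.25399543   2.66538093  12.        ] [[289.17675926 210.13325139]]
t 5.83 dist 86.3 rot 1.0 per row 10.8 deg 0.12
0.1, 0.1, 0.1, 0.00, 1.07, -0.09, 255,
0.1, 0.1, 0.1, 0.00, 1.07, -0.09, 255,
0.1, 0.1, 0.1, 0.01, 1.07, -0.10, 255,
0.1, 0.1, 0.1, 0.01, 1.07, -0.10, 255,
0.1, 0.1, 0.1, 0.01, 1.07, -0.10, 255,
0.1, 0.1, 0.1, 0.01, 1.07, -0.10, 255,
0.1, 0.1, 0.1, 0.01, 1.07, -0.10, 255,
0.1, 0.1, 0.1, 0.01, 1.07, -0.10, 255,
```

Emit:
drive_tool(
  moves=[0.1,0.1,0.1,0.01,1.1,-0.1,255,0.1,0.1,0.1,0.01,1.1,-0.1,255,0.1,0.1,0.1,0.01,1.1,-0.1,255,0.1,0.1,0.1,0.01,1.1,-0.1,255,0.1,0.1,0.1,0.01,1.1,-0.1,255,0.1,0,0,0,1.1,-0.1,255,0,0,0,0,0.8,-0.1,255,0,0,0,0,0.4,0,255],
)

```text
time_s: 6.5
ee_pos: [525.2, 5.8, 39.2]
eef_rot: [-0.515, -0.483, 0.485, 0.516]
wrist_force: [1.0, 0.3, -0.2]
gripper_width: 18.7
```

```bash
python3 shot.py w8; python3 plan.py 526.6 2.6 22 86.5 4 255
```

```text
6.5 [525.2   5.8  39.2] [ 1.   0.3 -0.2] 18.72777342364866 0.09487744595385893
t 6.55 dist 17.0 rot 0.3 per row 4.3 deg 0.08
-0.1, -0.0, -0.0, -0.08, 0.42, -0.05, 255,
-0.1, -0.0, -0.0, -0.08, 0.42, -0.05, 255,
-0.1, -0.0, -0.0, -0.08, 0.42, -0.05, 255,
-0.1, -0.0, -0.0, -0.08, 0.42, -0.05, 255,
```

View pics/w8.png

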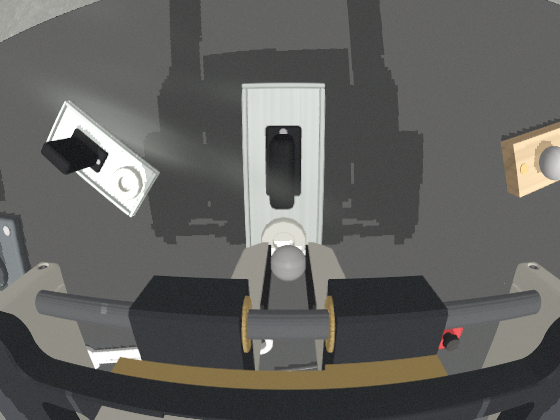

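Emit:
drive_tool(
  moves=[-0.1,0,0,-0.1,0.4,-0.06,255,-0.1,0,0,-0.1,0.4,-0.06,255,-0.1,0,0,-0.08,0.4,-0.05,255,0,0,0,-0.06,0.3,-0.03,255,0,0,0,0,0.15,0,255,0,0,0,0,0,0,255,0,0,0,0,0,0,255,0,0,0,0,0,0,255],
)

```text
time_s: 7.22
ee_pos: [527.6, 1.5, 21.8]
eef_rot: [0.516, 0.485, -0.484, -0.514]
wrist_force: [0.2, -0.9, 0.3]
gripper_width: 19.0
```

```bash
python3 shot.py w9; python3 shot.py s9 side; python3 plan.py 526.6 2.6 16 86.5 4 255; python3 - <<'E'
from h import *
d=np.load("w9.npz");P,q=d["pos"],d["q"]
print(R.from_quat(q).as_matrix().round(4))
im=cv2.imread("pics/w9.png")[60:300,200:380];cv2.imwrite("pics/w9z.png",cv2.resize(im,None,fx=2.5,fy=2.5))
im=cv2.imread("pics/s9.png")[180:320,220:400];cv2.imwrite("pics/s9z.png",cv2.resize(im,None,fx=4,fy=4))
E
```

```text
7.2167 [527.6   1.5  21.8] [ 0.2 -0.9  0.3] 18.971415245483527 0.002736567313484104
7.2667 [527.6   1.5  21.8] [ 0.2  0.5 -0.9] 19.034748692014844 0.0014545687244957148
t 7.32 dist 6.0 rot 0.2 per row 1.5 deg 0.05
0.0, -0.0, -0.0, 0.02, 0.15, 0.03, 255,
0.0, -0.0, -0.0, 0.02, 0.15, 0.03, 255,
0.0, -0.0, -0.0, 0.02, 0.15, 0.03, 255,
0.0, -0.0, -0.0, 0.02, 0.15, 0.03, 255,
[[ 0.0628  0.0029 -0.998 ]
 [ 0.998  -0.0012  0.0628]
 [-0.001  -1.     -0.003 ]]
```

View pics/w9z.png

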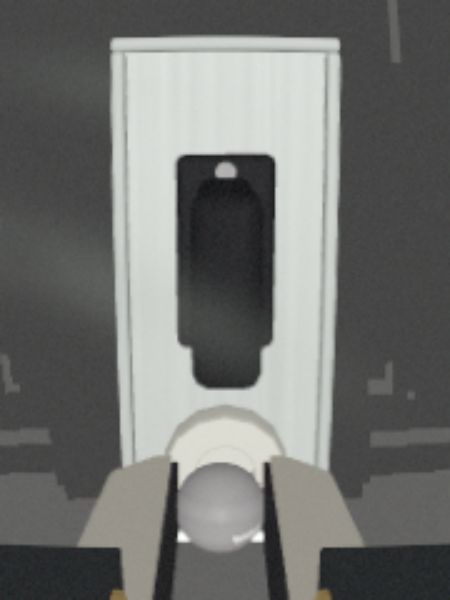

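View pics/s9z.png

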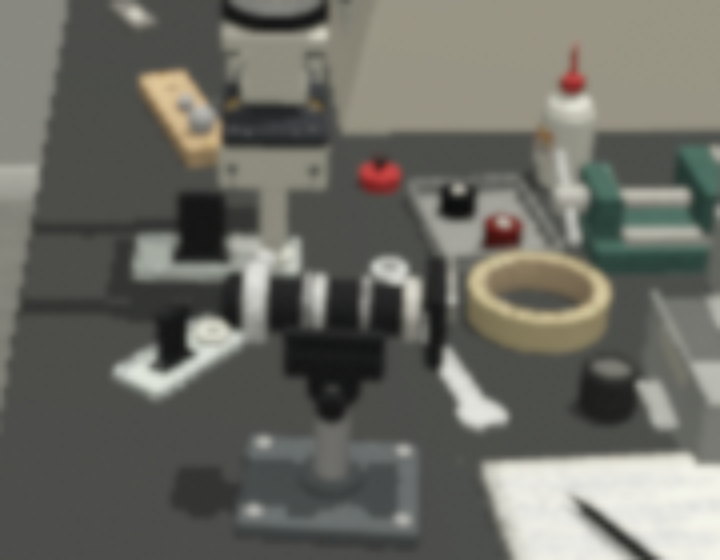

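```bash
python3 - <<'E'
from h import *
d=np.load("w9.npz");P,q=d["pos"],d["q"]
Z=lambda u,v:((u+.5)/2.5+200-.5,(v+.5)/2.5+60-.5)
for n,p,z in [("seat near edge",(226,405),12),("left",(167,455),12),("right",(286,455),12),("hole near",(226,447),12),("tray tl",(110,40),9),("tray tr",(340,40),9),("l2",(121,460),9),("r2",(329,460),9),("grip l near",(178,345),57),("ball",(221,507),28)]:
    print(n,wonplane(d,P,q,*Z(*p),z).round(1))
E
```

```text
seat near edge [509.3   3.9  12. ]
left [520.8 -10.6  12. ]
right [522.6  17.2  12. ]
hole near [519.6   3.3  12. ]
tray tl [426. -16.   9.]
tray tr [429.   33.6   9. ]
l2 [522.8 -22.    9. ]
r2 [525.9  27.7   9. ]
grip l near [482.5  -2.7  57. ]
ball [527.2   1.7  28. ]
```

Emit:
drive_tool(
  moves=[0,0,0,0.04,0.2,0.03,255,0,0,0,0.04,0.2,0.03,255,0,0,0,0.04,0.2,0.02,255,0,0,0,0,0.15,0,255,0,0,0,0,0,0,255,0,0,0,0,0,0,255,0,0,0,0,0,0,255,0,0,0,0,0,0,255],
)

```text
time_s: 7.98
ee_pos: [527.1, 3.0, 14.1]
eef_rot: [0.517, 0.485, -0.483, -0.514]
wrist_force: [-0.4, 0.0, 0.8]
gripper_width: 18.8
```

```bash
python3 plan.py 526.5 2.8 14.3 86.5 1 255;  python3 -c "
from bench import bot
s=bot.sense();print(s['ee_pos'],s['wrist_force'])"
```

```text
t 7.98 dist 0.7 rot 0.2 per row 0.7 deg 0.25
0.2, -0.1, -0.1, -0.02, -0.02, 0.06, 255,
[527.10026354   2.9990501   14.07202017] [-0.43513906  0.02487074  0.77567866]
```

Emit:
drive_tool(
  moves=[0,0,0,0,0,0,195,0,0,0,0,0,0,190,0,0,0,0,0,0,180,0,0,0,0,0,0,160,0,0,0,0,0,0,140,0,0,0,0,-0.3,0,120,0,0,0,0,-1.0,0,110,0,0,0,0,-1.5,0,100],
)

```text
time_s: 8.65
ee_pos: [525.5, 3.1, 40.9]
eef_rot: [0.516, 0.484, -0.484, -0.515]
wrist_force: [0.4, 0.4, 0.6]
gripper_width: 54.4
```

```bash
python3 shot.py w10
```

```text
8.65 [525.5   3.1  40.9] [0.4 0.4 0.6] 54.39194097893545 0.35892107822804054
```

View pics/w10.png

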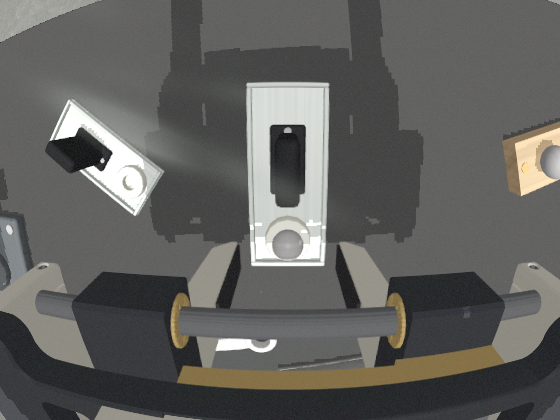

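```bash
python3 shot.py w11; python3 - <<'E'
from h import *
for n in("w10","w11"):
    d=np.load(n+".npz");print(wproj(d,d["pos"],d["q"],[[526.5,2.8,19],[526.5,2.8,12],[511.5,3.7,12],[541.5,1.9,12],[546.5,1.5,9]]).round(1))
im=cv2.imread("pics/w11.png")[60:300,200:380];cv2.imwrite("pics/w11z.png",cv2.resize(im,None,fx=2.5,fy=2.5))
E
```

```text
8.7 [527.    3.1  44.6] [ 1.6 -0.3  3.6] 55.60204915078237 0.0621213984052475
[[287.5 244.6]
 [287.6 240.4]
 [287.5 218.3]
 [287.6 261.2]
 [287.5 265.9]]
[[287.4 240. ]
 [287.4 235.9]
 [287.4 214.1]
 [287.5 256.6]
 [287.4 261.3]]
```

View pics/w11z.png

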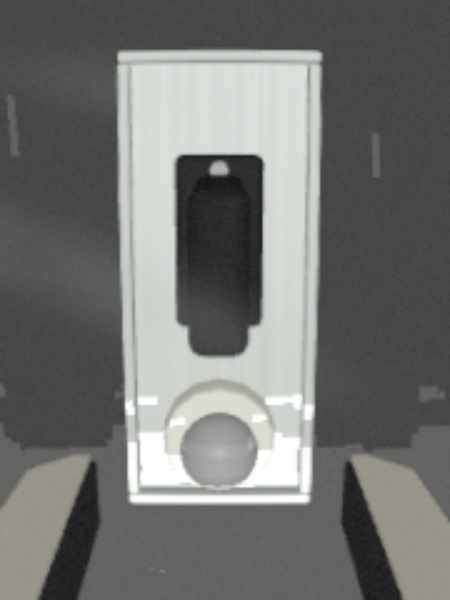

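```bash
python3 - <<'E'
from h import *
d=np.load("top0.npz")
v,u=np.mgrid[60:215,300:450];u=u.ravel();v=v.ravel()
P=bydepth(d,u,v);ok=d["z_map"][v,u]>0;P=P[ok]
for x in range(560,900,20):
    print(x,[ (int(np.percentile(P[s,2],98)) if (s:=((abs(P[:,0]-x)<10)&(abs(P[:,1]-y)<15))).sum()>3 else -1) for y in range(-60,-500,-30)])
print(list(range(-60,-500,-30)))
E
```

```text
560 [6, 6, 6, 6, 7, 7, 18, 150, 146, 4, 8, 8, 7, 8, 4]
580 [4, 4, 5, 6, 6, 5, 19, 148, 153, 6, 8, 5, 4, 5, 3]
600 [5, 5, 8, 8, 8, 5, 16, 157, 158, 9, 8, 5, 8, 6, 3]
620 [12, 11, 7, 9, 7, 7, 5, 150, 3, 9, 7, 6, 6, 7, 7]
640 [6, 8, 8, 13, 11, 11, 7, 14, -1, 15, 17, 17, 16, 14, 15]
660 [29, 29, 8, 7, 9, 9, 6, 18, 18, 18, 18, 18, 17, 17, 19]
680 [23, 27, 28, 6, 6, 6, 8, 19, 27, 21, 17, 17, 18, 16, 14]
700 [7, 6, 29, 4, 10, 6, 8, 18, 18, 28, 28, 18, 17, 21, 14]
720 [7, 7, 28, 9, 36, 34, 7, 17, 19, 18, 28, 28, 18, 18, 19]
740 [30, 30, 28, 7, 35, 35, 8, 18, 18, 18, 19, 24, 26, 19, 11]
760 [23, 26, 6, 59, 64, 62, 61, 62, 16, 139, 148, 19, 18, 22, -1]
780 [8, 5, 6, 40, 141, 143, 139, 189, 188, 188, 187, 188, 21, 20, 15]
800 [4, 7, 8, 193, 194, 194, 195, 193, 194, 194, 192, 193, 10, 16, -1]
820 [6, 6, 6, 195, 197, 216, 196, 197, 195, 199, 196, 195, 7, 9, 1]
840 [6, 8, 6, 193, 195, 223, 195, 199, 197, 215, 194, 197, -1, 8, 5]
860 [84, 105, 8, 196, 197, 223, 197, 195, 196, 220, 195, 196, -1, 7, 3]
880 [115, 144, 112, 195, 196, 225, 195, 198, 194, 222, 197, 195, -1, -1, 5]
[-60, -90, -120, -150, -180, -210, -240, -270, -300, -330, -360, -390, -420, -450, -480]
```

```bash
python3 plan.py 500 5 130 -3 13 40
```

```text
t 8.75 dist 90.6 rot 89.4 per row 7.0 deg 6.88
0.0, 6.9, 0.0, 0.00, -0.67, 0.21, 40,
0.0, 6.9, 0.0, -0.02, -0.66, 0.21, 40,
0.0, 6.9, 0.0, -0.05, -0.66, 0.20, 40,
0.0, 6.9, 0.0, -0.07, -0.66, 0.19, 40,
0.0, 6.9, 0.0, -0.10, -0.66, 0.19, 40,
0.0, 6.9, 0.0, -0.12, -0.66, 0.17, 40,
0.0, 6.9, 0.0, -0.14, -0.66, 0.16, 40,
0.0, 6.9, 0.0, -0.16, -0.66, 0.14, 40,
0.0, 6.9, 0.0, -0.17, -0.66, 0.12, 40,
0.0, 6.9, 0.0, -0.18, -0.66, 0.10, 40,
0.0, 6.9, 0.0, -0.20, -0.66, 0.08, 40,
0.0, 6.9, 0.0, -0.20, -0.66, 0.05, 40,
0.0, 6.9, 0.0, -0.21, -0.66, 0.03, 40,
```

Emit:
drive_tool(
  moves=[0,0,0,0,-2.5,0,60,0,0,0,0,-2.5,0,60,0,3.5,0,0,-2.0,0,60,0,6.9,0,0,-1.0,0.2,60,0,6.9,0,0,0,0.2,60,0,6.9,0,-0.05,0,0.2,60,0,6.9,0,-0.1,0,0.2,60,0,6.9,0,-0.15,0,0.2,60],
)

```text
time_s: 9.42
ee_pos: [516.1, 4.2, 127.9]
eef_rot: [0.649, 0.286, -0.281, -0.646]
wrist_force: [0.0, 0.1, -1.0]
gripper_width: 71.2
```

Emit:
drive_tool(
  moves=[0,6.9,0,-0.2,0,0.2,60,0,6.9,0,-0.2,0,0.2,60,0,6.9,0,-0.2,0,0.1,60,0,6.9,0,-0.2,0,0.1,60,0,6.9,0,-0.2,0,0.1,60,0,6.9,0,-0.2,0,0,60,0,6.9,0,-0.2,0,0,60,0,6.9,0,-0.2,0,0,60],
)

```text
time_s: 10.08
ee_pos: [496.9, 4.0, 126.7]
eef_rot: [0.705, -0.059, 0.065, -0.704]
wrist_force: [0.1, 0.8, 0.2]
gripper_width: 71.1
```

```bash
python3 plan.py 474.6 6 130 -93.5 11 60; python3 -c "
from bench import bot
print(bot.sense()['joint_positions'].round(2))"
```

```text
t 10.08 dist 22.6 rot 83.5 per row 2.1 deg 7.59
-0.0, 7.6, 0.0, -0.20, -0.03, -0.02, 60,
-0.0, 7.6, 0.0, -0.20, -0.03, -0.04, 60,
-0.0, 7.6, 0.0, -0.19, -0.03, -0.07, 60,
-0.0, 7.6, 0.0, -0.18, -0.03, -0.09, 60,
-0.0, 7.6, 0.0, -0.17, -0.03, -0.12, 60,
-0.0, 7.6, 0.0, -0.15, -0.03, -0.14, 60,
-0.0, 7.6, 0.0, -0.13, -0.03, -0.16, 60,
-0.0, 7.6, 0.0, -0.11, -0.03, -0.17, 60,
-0.0, 7.6, 0.0, -0.08, -0.03, -0.19, 60,
-0.0, 7.6, 0.0, -0.06, -0.03, -0.19, 60,
-0.0, 7.6, 0.0, -0.03, -0.03, -0.20, 60,
[-0.04 -0.25  1.94 -0.    1.44  0.13]
```

Emit:
drive_tool(
  moves=[0,7,0,-0.2,0,0,60,0,7,0,-0.2,0,-0.05,60,0,7,0,-0.2,0,-0.1,60,0,7,0,-0.2,0,-0.1,60,0,7,0,-0.15,0,-0.1,60,0,7,0,-0.15,0,-0.15,60,0,7,0,-0.1,0,-0.15,60,0,7,0,-0.1,0,-0.15,60],
)

```text
time_s: 10.75
ee_pos: [479.9, 4.8, 125.2]
eef_rot: [-0.587, 0.389, -0.395, 0.59]
wrist_force: [-0.1, -0.3, 0.5]
gripper_width: 71.4
```

```bash
python3 plan.py 474.6 6 105 -93.5 5 60
```

```text
t 10.75 dist 20.9 rot 26.2 per row 4.2 deg 5.23
-0.1, 5.2, 0.0, -0.06, 0.40, -0.09, 60,
-0.1, 5.2, 0.0, -0.06, 0.40, -0.10, 60,
-0.1, 5.2, 0.0, -0.05, 0.40, -0.10, 60,
-0.1, 5.2, 0.0, -0.04, 0.40, -0.10, 60,
-0.1, 5.2, 0.0, -0.03, 0.40, -0.11, 60,
```

Emit:
drive_tool(
  moves=[-0.1,5.2,0,-0.06,0.4,-0.1,60,-0.1,5.2,0,-0.06,0.4,-0.1,60,-0.1,5.2,0,-0.05,0.4,-0.1,60,0,5.2,0,-0.04,0.4,-0.1,60,0,4,0,-0.03,0.4,-0.1,60,0,0,0,0,0,0,60,0,0,0,0,0,0,60,0,0,0,0,0,0,60],
)

```text
time_s: 11.42
ee_pos: [474.2, 6.1, 103.8]
eef_rot: [0.483, -0.513, 0.518, -0.485]
wrist_force: [-0.4, -0.2, 0.0]
gripper_width: 71.1
```

```bash
python3 shot.py w12;  python3 plan.py 474.6 6 60 -93.5 5 60
```

```text
11.4167 [474.2   6.1 103.8] [-0.4 -0.2  0. ] 71.05318037299105 0.02861455199525475
t 11.47 dist 43.9 rot 0.4 per row 8.8 deg 0.08
-0.1, -0.0, 0.0, -0.00, 0.88, 0.00, 60,
-0.1, -0.0, 0.0, -0.00, 0.88, 0.00, 60,
-0.1, -0.0, 0.0, -0.00, 0.88, 0.00, 60,
-0.1, -0.0, 0.0, 0.00, 0.88, 0.00, 60,
-0.1, -0.0, 0.0, 0.00, 0.88, 0.01, 60,
```

View pics/w12.png

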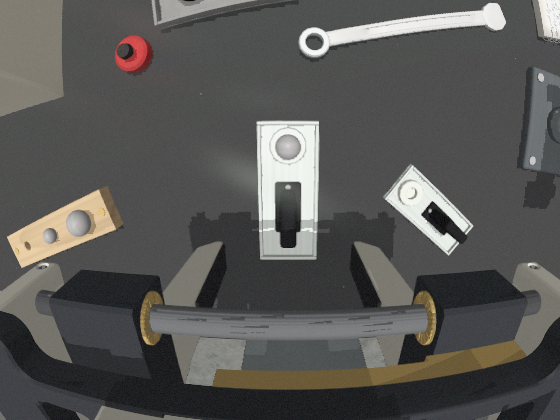

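```bash
python3 tray.py w12 "(288,147)"; python3 - <<'E'
from h import *
d=np.load("w12.npz");print(wproj(d,d["pos"],d["q"],[[526.5,2.8,19],[474.6,6,57],[474.6,6,10]]).round(1))
im=cv2.imread("pics/w12.png")[110:270,230:350];cv2.imwrite("pics/w12z.png",cv2.resize(im,None,fx=4,fy=4))
E
```

```text
rect at lip: centre [487.5   5.1] size [ 50.4 119.8] ang 86.32 px [ 256  120   64  140 6795]
seat px 286.6 146.1 r 18.7 mm 14.8 [526.6   3.4  12. ]
seat px 290.1 140.9 r 18.4 mm 14.6 [5.305e+02 4.000e-01 1.200e+01]
seat px 278.4 140.4 r 20.5 mm 16.2 [531.5   9.6  12. ]
seat px 288.2 140.9 r 15.3 mm 12.1 [530.6   1.8  12. ]
[[287.4 147. ]
 [287.6 227.5]
 [287.5 208.4]]
```

View pics/w12z.png

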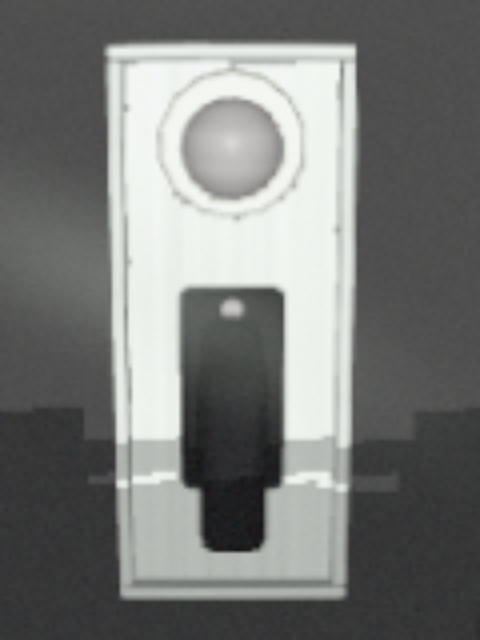

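Emit:
drive_tool(
  moves=[-0.1,0,0,0,1.3,0.01,60,-0.1,0,0,0,1.3,0.01,60,-0.1,0,0,0,1.3,0.01,60,-0.1,0,0,0,1.3,0.01,60,0,0,0,0,1.0,0.01,60,0,0,0,0,0.6,0,60,0,0,0,0,0.3,0,60,0,0,0,0,0,0,60],
)

```text
time_s: 12.13
ee_pos: [474.3, 5.8, 24.2]
eef_rot: [0.487, -0.514, 0.514, -0.484]
wrist_force: [0.3, 0.0, 0.8]
gripper_width: 71.0
```

```bash
python3 shot.py w13;  python3 plan.py 475 6 21 -93.6 3 60; python3 - <<'E'
from h import *
d=np.load("w13.npz");print(wproj(d,d["pos"],d["q"],[[526.5,2.8,19]]).round(1))
E
```

```text
12.1333 [474.3   5.8  24.2] [0.3 0.  0.8] 70.99671397182307 0.0066331862747621186
t 12.18 dist 3.7 rot 0.4 per row 1.2 deg 0.13
0.0, 0.1, 0.0, -0.01, 0.12, 0.02, 60,
0.0, 0.1, 0.0, -0.01, 0.12, 0.02, 60,
0.0, 0.1, 0.0, -0.01, 0.12, 0.02, 60,
[[287.6 161.6]]
```

View pics/w13.png

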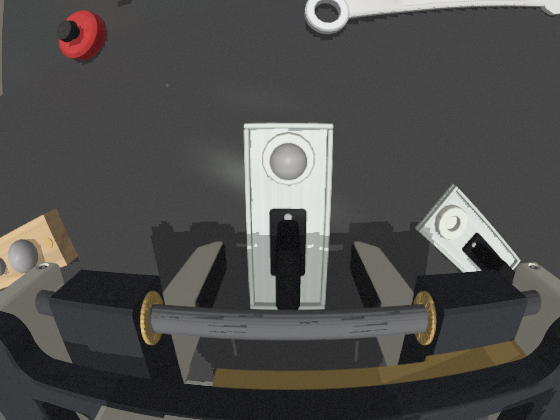

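Aligned (ball at (288,162), grip between the fingers). Lower the last 3 mm and close.

Emit:
drive_tool(
  moves=[0,0.1,0,-0.01,0.15,0.03,60,0,0.1,0,-0.01,0.12,0.03,60,0,0,0,0,0,0,140,0,0,0,0,0,0,190,0,0,0,0,0,0,205,0,0,0,0,0,0,215,0,0,0,0,0,0,255,0,0,0,0,0,0,255],
  grip_force=40,
)

```text
time_s: 12.85
ee_pos: [476.6, 6.0, 24.4]
eef_rot: [0.485, -0.514, 0.516, -0.485]
wrist_force: [0.5, 0.8, -0.7]
gripper_width: 35.3
```

Emit:
drive_tool(
  moves=[0,0,0,0,0,0,255,0,0,0,0,0,0,255,0,0,0,0,-0.15,0,255,0,0,0,0,-0.3,0,255,0,0,0,0,-0.5,0,255,0,0,0,0,-0.6,0,255,0,0,0,0,-0.6,0,255,0,0,0,0,-0.4,0,255],
)

```text
time_s: 13.52
ee_pos: [475.8, 6.1, 51.4]
eef_rot: [0.485, -0.514, 0.516, -0.484]
wrist_force: [-0.4, 0.5, -1.7]
gripper_width: 11.8
```

```bash
python3 shot.py w14;python3 shot.py s14 side; python3 - <<'E'
from h import *
d=np.load("w14.npz");print(R.from_quat(d["q"]).as_matrix().round(4))
im=cv2.imread("pics/s14.png")[180:320,220:400];cv2.imwrite("pics/s14z.png",cv2.resize(im,None,fx=4,fy=4))
E
```

```text
13.5167 [475.8   6.1  51.4] [-0.4  0.5 -1.7] 11.77412956999718 0.0988046667445163
13.5667 [476.2   6.1  52.1] [ 0.2  0.1 -0.5] 11.484008327013893 0.026084765932128565
[[-6.040e-02  2.000e-04  9.982e-01]
 [-9.982e-01 -2.500e-03 -6.040e-02]
 [ 2.400e-03 -1.000e+00  3.000e-04]]
```

View pics/w14.png

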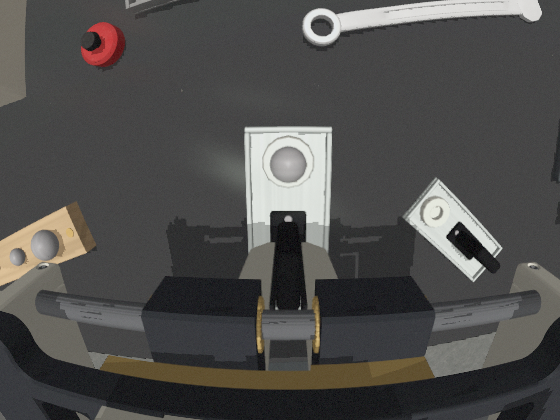

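View pics/s14z.png

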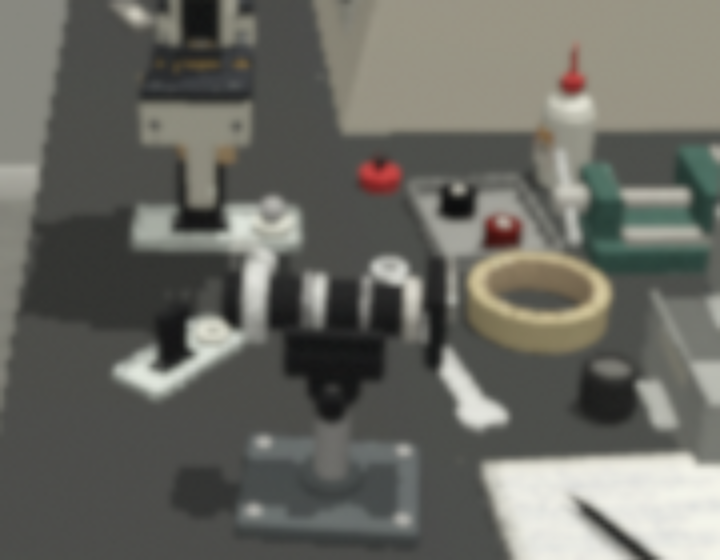

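```bash
cat > level.py <<'E'
import sys
from h import *
n=sys.argv[1];d=np.load(n+".npz");T=d["tool_from_camera"];zm=d["z_map"]
g=cv2.cvtColor(d["pixels"],cv2.COLOR_RGB2GRAY)
def pts(u,v):
    r=wrays(d,u,v);z=zm[v,u][:,None];c=r/r[:,2:3]*z
    return c@T[:3,:3].T+T[:3,3]
v,u=np.mgrid[120:260,245:335];u=u.ravel();v=v.ravel();ok=zm[v,u]>0
P=pts(u[ok],v[ok])
# tray region by height: histogram of tool y
f=(np.abs(P[:,0])<20)&(P[:,2]>22)&(P[:,2]<72)
h,e=np.histogram(P[f,1],np.arange(-40,60,2));print([(int(a),int(b)) for a,b in zip(e,h) if b>20])
s=f&(np.hypot(P[:,0]-0,P[:,2]-52)>17);m=np.median(P[s,1]);s&=abs(P[:,1]-m)<4
A=np.c_[P[s][:,[0,2]],np.ones(s.sum())];k=np.linalg.lstsq(A,P[s,1],rcond=None)[0]
print("floor plane in tool: y= %.4f x + %.4f z + %.1f"%tuple(k),"tilt deg",np.degrees(k[:2]).round(2),"n",s.sum(),"res",np.std(A@k-P[s,1]).round(2))
yf=k[1]*52+k[2];print("floor y at seat",yf.round(1),"-> ball centre tool y",(yf-15).round(1))
print("world tilt:",(R.from_quat(d["q"]).apply([k[0],-1,k[1]])).round(4))
E
python3 level.py w14; python3 level.py w13
```

```text
[(-2, 232), (0, 340), (2, 233), (4, 138), (6, 60), (14, 656), (16, 402), (18, 310), (20, 64), (22, 2147), (24, 844), (50, 126), (52, 57)]
floor plane in tool: y= -0.0006 x + -0.0107 z + 23.9 tilt deg [-0.04 -0.61] n 2568 res 0.78
floor y at seat 23.4 -> ball centre tool y 8.4
world tilt: [-0.0108  0.0037  1.    ]
[(-6, 112), (-4, 370), (-2, 278), (0, 180), (2, 94), (4, 27), (10, 239), (12, 790), (14, 269), (16, 105), (18, 865), (20, 2500), (22, 21)]
floor plane in tool: y= 0.0010 x + -0.0029 z + 20.5 tilt deg [ 0.06 -0.16] n 2910 res 0.82
floor y at seat 20.3 -> ball centre tool y 5.3
world tilt: [-4.0e-04  1.5e-03  1.0e+00]
```

```bash
python3 shot.py w15; python3 level.py w15; cat > ballt.py <<'E'
import sys
from h import *
n=sys.argv[1];u,v=eval(sys.argv[2]);y=float(sys.argv[3]);d=np.load(n+".npz");T=d["tool_from_camera"]
g=cv2.cvtColor(d["pixels"],cv2.COLOR_RGB2GRAY);w=26
gg=cv2.GaussianBlur(cv2.resize(g[v-w:v+w,u-w:u+w],None,fx=6,fy=6,interpolation=cv2.INTER_CUBIC),(0,0),3)
c=cv2.HoughCircles(gg,cv2.HOUGH_GRADIENT_ALT,1,5,param1=60,param2=.5,minRadius=80,maxRadius=130)
for x in c[0][:3]:
    cx,cy,r=(x[:3]+.5)/6;cx+=u-w-.5;cy+=v-w-.5
    q=wrays(d,cx,cy)@T[:3,:3].T;e=T[:3,3];p=e+q*(y-e[1])/q[1]
    print("px",cx.round(1),cy.round(1),r.round(1),"diam",2*r/325.2*np.linalg.norm(p-e),"tool",p.round(1),"world",(d["pos"]+R.from_quat(d["q"]).apply(p)).round(1))
E
python3 ballt.py w15 "(288,162)" 8.4
```

```text
13.6167 [476.1   6.1  51.5] [-1.2 -0.3 -2.3] 11.725695121944339 0.01607851075106041
[(-2, 237), (0, 342), (2, 216), (4, 153), (6, 54), (14, 616), (16, 432), (18, 313), (20, 60), (22, 2156), (24, 846), (50, 106), (52, 79)]
floor plane in tool: y= 0.0002 x + -0.0115 z + 24.0 tilt deg [ 0.01 -0.66] n 2584 res 0.79
floor y at seat 23.4 -> ball centre tool y 8.4
world tilt: [-0.0127  0.0029  1.    ]
px 287.4 164.4 18.4 diam 19.925627843748863 tool [-0.1  8.4 50.3] world [526.4   3.1  43.2]
px 287.8 166.1 16.9 diam 18.375963033141144 tool [ 0.1  8.4 49.4] world [525.4   3.   43.2]
px 292.4 158.2 20.1 diam 21.728431719940172 tool [ 2.6  8.4 53.7] world [5.296e+02 2.000e-01 4.320e+01]
```

Emit:
drive_tool(
  moves=[0,0,0,0,-0.5,0,255,0,-1.5,0,0,-1.0,0,255,0,-3,0,0,-1.5,0,255,0,-4,0,0,-2.0,0,255,0,-4,0,0,-2.5,0,255,0,-4,0,0,-2.5,0,255,0,-4,0,0.3,-2.5,-0.4,255,0,-4,0,0.6,-2.0,-0.8,255],
)

```text
time_s: 14.33
ee_pos: [463.9, -4.9, 196.7]
eef_rot: [0.589, -0.398, 0.392, -0.584]
wrist_force: [0.6, 0.4, -2.2]
gripper_width: 11.7
```

```bash
python3 shot.py w16; python3 level.py w16; python3 plan.py 642 -335 215 -7 20 255
```

```text
14.3333 [463.9  -4.9 196.7] [ 0.6  0.4 -2.2] 11.687741731793928 1.1054370108076659
[(-2, 237), (0, 346), (2, 214), (4, 140), (6, 63), (14, 658), (16, 406), (18, 306), (20, 60), (22, 2189), (24, 834)]
floor plane in tool: y= -0.0009 x + -0.0125 z + 24.0 tilt deg [-0.05 -0.71] n 2605 res 0.8
floor y at seat 23.4 -> ball centre tool y 8.4
world tilt: [-5.0000e-04 -2.1000e-03  1.0001e+00]
t 14.38 dist 374.1 rot 60.7 per row 18.7 deg 3.03
0.0, -3.0, -0.0, 1.86, -0.07, 0.20, 255,
0.0, -3.0, -0.0, 1.87, -0.07, 0.10, 255,
0.0, -3.0, -0.0, 1.87, -0.07, -0.00, 255,
0.0, -3.0, -0.0, 1.87, -0.07, -0.10, 255,
0.0, -3.0, -0.0, 1.86, -0.07, -0.20, 255,
0.0, -3.0, -0.0, 1.85, -0.07, -0.30, 255,
0.0, -3.0, -0.0, 1.83, -0.07, -0.39, 255,
0.0, -3.0, -0.0, 1.80, -0.07, -0.49, 255,
0.0, -3.0, -0.0, 1.78, -0.07, -0.58, 255,
0.0, -3.0, -0.0, 1.74, -0.07, -0.68, 255,
0.0, -3.0, -0.0, 1.70, -0.07, -0.77, 255,
0.0, -3.0, -0.0, 1.66, -0.07, -0.86, 255,
0.0, -3.0, -0.0, 1.61, -0.07, -0.94, 255,
0.0, -3.0, -0.0, 1.56, -0.07, -1.03, 255,
0.0, -3.0, -0.0, 1.50, -0.07, -1.11, 255,
0.0, -3.0, -0.0, 1.44, -0.07, -1.19, 255,
0.0, -3.0, -0.0, 1.38, -0.07, -1.26, 255,
0.0, -3.0, -0.0, 1.31, -0.07, -1.33, 255,
0.0, -3.0, -0.0, 1.24, -0.07, -1.40, 255,
0.0, -3.0, -0.0, 1.16, -0.07, -1.46, 255,
```

View pics/w16.png

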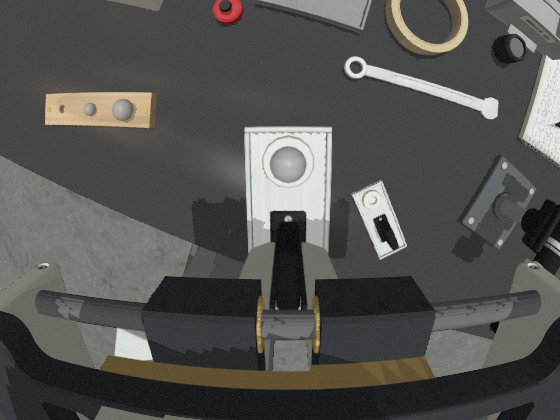

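Emit:
drive_tool(
  moves=[0,-3,0,1.2,-0.5,0.1,255,0,-3,0,1.6,-0.3,0.1,255,0,-3,0,1.9,-0.2,0,255,0,-3,0,1.9,-0.1,-0.1,255,0,-3,0,1.9,-0.1,-0.2,255,0,-3,0,1.9,-0.1,-0.3,255,0,-3,0,1.85,-0.1,-0.4,255,0,-3,0,1.8,-0.1,-0.5,255],
)

```text
time_s: 15.05
ee_pos: [533.7, -134.4, 218.4]
eef_rot: [0.66, -0.259, 0.257, -0.657]
wrist_force: [0.6, 0.8, -1.9]
gripper_width: 11.4
```

```bash
python3 shot.py w17; python3 plan.py 642 -335 215 -7 12 255
```

```text
15.05 [ 533.7 -134.4  218.4] [ 0.6  0.8 -1.9] 11.413165585356296 0.9533646969503186
t 15.1 dist 225.6 rot 35.6 per row 18.8 deg 2.96
0.0, -3.0, -0.0, 1.78, 0.03, -0.61, 255,
0.0, -3.0, -0.0, 1.74, 0.03, -0.70, 255,
0.0, -3.0, -0.0, 1.70, 0.03, -0.79, 255,
0.0, -3.0, -0.0, 1.66, 0.03, -0.88, 255,
0.0, -3.0, -0.0, 1.61, 0.03, -0.96, 255,
0.0, -3.0, -0.0, 1.56, 0.03, -1.05, 255,
0.0, -3.0, -0.0, 1.51, 0.03, -1.13, 255,
0.0, -3.0, -0.0, 1.44, 0.03, -1.20, 255,
0.0, -3.0, -0.0, 1.38, 0.03, -1.28, 255,
0.0, -3.0, -0.0, 1.31, 0.03, -1.35, 255,
0.0, -3.0, -0.0, 1.24, 0.03, -1.41, 255,
0.0, -3.0, -0.0, 1.17, 0.03, -1.47, 255,
```

View pics/w17.png

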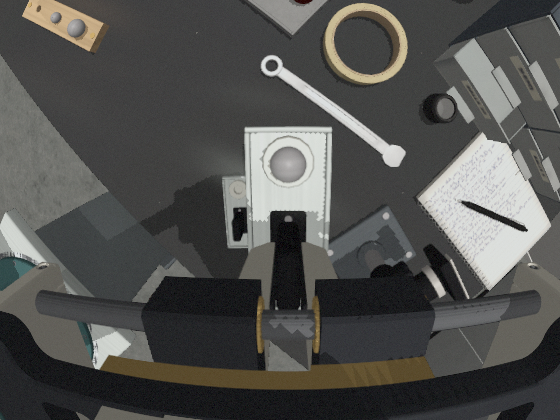

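Emit:
drive_tool(
  moves=[0,-3,0,1.8,0,-0.6,255,0,-3,0,1.75,0,-0.7,255,0,-3,0,1.7,0,-0.8,255,0,-3,0,1.65,0,-0.9,255,0,-3,0,1.6,0,-0.95,255,0,-3,0,1.55,0,-1.05,255,0,-3,0,1.3,0,-1.0,255,0,-3,0,1.0,0,-0.9,255],
)

```text
time_s: 15.77
ee_pos: [604.6, -267.5, 214.0]
eef_rot: [0.699, -0.113, 0.108, -0.698]
wrist_force: [0.0, -0.5, -1.6]
gripper_width: 11.9
```

```bash
python3 shot.py w18; python3 plan.py 642 -335 212 -7 8 255
```

```text
15.7667 [ 604.6 -267.5  214. ] [ 0.  -0.5 -1.6] 11.867650425823218 0.8004719448399141
t 15.82 dist 75.6 rot 10.7 per row 9.4 deg 1.34
0.0, -1.3, -0.1, 0.69, 0.02, -0.64, 255,
0.0, -1.3, -0.1, 0.68, 0.02, -0.66, 255,
0.0, -1.3, -0.1, 0.66, 0.02, -0.68, 255,
0.0, -1.3, -0.1, 0.64, 0.02, -0.69, 255,
0.0, -1.3, -0.1, 0.63, 0.02, -0.71, 255,
0.0, -1.3, -0.1, 0.61, 0.02, -0.72, 255,
0.0, -1.3, -0.1, 0.59, 0.02, -0.73, 255,
0.0, -1.3, -0.1, 0.58, 0.02, -0.75, 255,
```

View pics/w18.png

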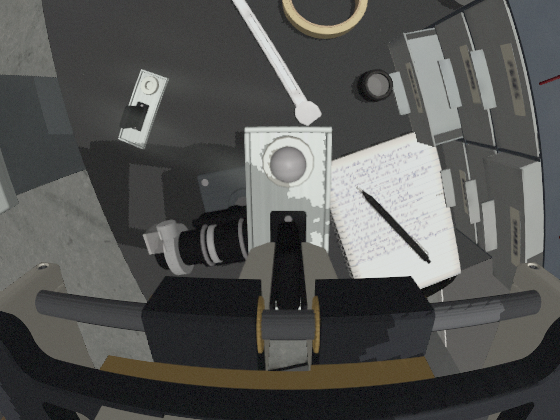

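Emit:
drive_tool(
  moves=[0,-1.5,0,1.1,0,-0.9,255,0,-1.5,0,1.1,0,-0.9,255,0,-1.5,0,1.0,0,-0.9,255,0,-1.5,0,0.9,0,-0.8,255,0,-1.5,0,0.7,0,-0.7,255,0,-1.3,0,0.5,0,-0.5,255,0,-1,0,0.2,0,-0.3,255,0,0,0,0,0,0,255],
)

```text
time_s: 16.48
ee_pos: [647.2, -333.4, 207.8]
eef_rot: [-0.705, 0.055, -0.045, 0.706]
wrist_force: [0.3, -0.0, -2.3]
gripper_width: 11.6
```

```bash
python3 shot.py w19; python3 plan.py 650 -335 212 -7 8 255
```

```text
16.4833 [ 647.2 -333.4  207.8] [ 0.3 -0.  -2.3] 11.60163799013434 0.0365722450337172
t 16.53 dist 5.5 rot 1.4 per row 0.7 deg 0.17
-0.0, -0.1, -0.1, 0.04, -0.05, -0.02, 255,
-0.0, -0.1, -0.1, 0.04, -0.05, -0.02, 255,
-0.0, -0.1, -0.1, 0.04, -0.05, -0.02, 255,
-0.0, -0.1, -0.1, 0.04, -0.05, -0.02, 255,
-0.0, -0.1, -0.1, 0.04, -0.05, -0.02, 255,
-0.0, -0.1, -0.1, 0.04, -0.05, -0.02, 255,
-0.0, -0.1, -0.1, 0.04, -0.05, -0.02, 255,
-0.0, -0.1, -0.1, 0.04, -0.05, -0.02, 255,
```

View pics/w19.png

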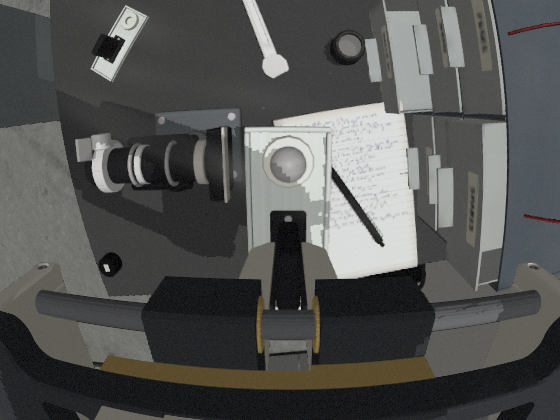

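```bash
python3 - <<'E'
from h import *
d=np.load("w19.npz")
im=cv2.imread("pics/w19.png")[100:250,70:340];cv2.imwrite("pics/w19z.png",cv2.resize(im,None,fx=2.9,fy=2.9))
zm=d["z_map"];v,u=np.mgrid[100:260,80:245];u=u.ravel();v=v.ravel();ok=zm[v,u]>0;u=u[ok];v=v[ok]
T=d["tool_from_camera"];r=wrays(d,u,v);c=r/r[:,2:3]*zm[v,u][:,None]
P=d["pos"]+R.from_quat(d["q"]).apply(c@T[:3,:3].T+T[:3,3])
s=(P[:,2]>100)&(P[:,2]<170)
np.save("scope.npy",np.c_[u,v,P][s])
Q=P[s]
for x in range(480,625,8):
    m=abs(Q[:,0]-x)<4
    if m.sum()>5: print(x,m.sum(),"y",Q[m,1].min().round(0),Q[m,1].max().round(0),"mid of top",np.median(Q[m&(Q[:,2]>np.percentile(Q[m,2],80)),1]).round(1),"ztop",np.percentile(Q[m,2],95).round(1))
E
```

```text
488 135 y -284.0 -242.0 mid of top -267.3 ztop 146.9
496 273 y -290.0 -242.0 mid of top -252.3 ztop 157.3
504 778 y -293.0 -242.0 mid of top -252.0 ztop 156.6
512 641 y -286.0 -243.0 mid of top -257.8 ztop 148.3
520 367 y -297.0 -251.0 mid of top -273.1 ztop 145.2
528 404 y -297.0 -251.0 mid of top -274.9 ztop 147.3
536 510 y -298.0 -252.0 mid of top -275.0 ztop 146.4
544 507 y -298.0 -253.0 mid of top -276.0 ztop 145.3
552 490 y -300.0 -254.0 mid of top -276.6 ztop 145.1
560 486 y -301.0 -256.0 mid of top -279.2 ztop 147.2
568 587 y -302.0 -256.0 mid of top -279.0 ztop 145.4
576 496 y -294.0 -258.0 mid of top -280.5 ztop 145.4
584 372 y -297.0 -265.0 mid of top -281.9 ztop 147.4
592 429 y -308.0 -265.0 mid of top -298.8 ztop 151.9
600 800 y -311.0 -257.0 mid of top -284.8 ztop 152.7
608 890 y -311.0 -258.0 mid of top -278.0 ztop 152.6
```

View pics/w19z.png

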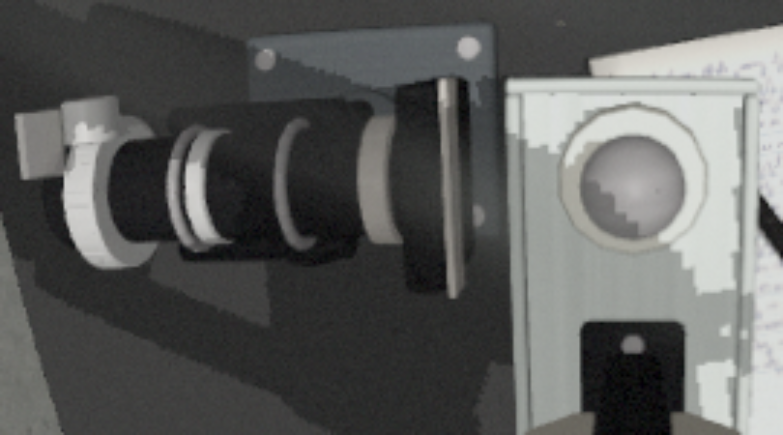

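```bash
python3 - <<'E'
from h import *
A=np.load("scope.npy")
for v in range(130,204,8):
    m=(A[:,1]==v)&(A[:,0]>205)&(A[:,0]<240);B=A[m];B=B[np.argsort(B[:,0])]
    print(v,[(int(b[0]),int(b[2]),int(b[3]),int(b[4])) for b in B[::2]])
E
```

```text
130 [(207, 599, -258, 150), (209, 601, -258, 151), (211, 602, -258, 149), (213, 604, -258, 151), (215, 605, -259, 152), (217, 606, -259, 151), (219, 608, -259, 151), (221, 608, -259, 148), (223, 610, -260, 150), (225, 611, -260, 145), (227, 608, -261, 125), (229, 608, -261, 119), (231, 608, -261, 110)]
138 [(206, 597, -263, 150), (208, 599, -263, 152), (210, 601, -263, 152), (212, 602, -264, 151), (214, 603, -264, 151), (216, 605, -264, 152), (218, 607, -264, 152), (220, 607, -265, 150), (222, 609, -265, 152), (224, 610, -265, 151), (226, 610, -266, 144), (228, 607, -267, 123), (230, 608, -267, 117)]
146 [(206, 592, -269, 135), (208, 598, -269, 152), (210, 600, -269, 151), (212, 601, -269, 151), (214, 603, -269, 152), (216, 604, -270, 152), (218, 605, -270, 151), (220, 606, -270, 150), (222, 608, -270, 152), (224, 610, -271, 152), (226, 610, -271, 147), (228, 607, -273, 126), (230, 607, -274, 118), (232, 607, -275, 110)]
154 [(206, 593, -275, 142), (208, 597, -274, 152), (210, 599, -274, 152), (212, 600, -275, 150), (214, 602, -275, 152), (216, 603, -275, 152), (218, 604, -276, 151),
[... 963 characters left out ...]
, 603, -293, 151), (222, 604, -293, 150), (224, 606, -293, 152), (226, 607, -293, 150), (228, 606, -295, 142), (230, 603, -299, 121), (232, 603, -300, 113)]
186 [(209, 594, -297, 152), (211, 595, -297, 151), (213, 597, -297, 152), (216, 599, -298, 151), (218, 600, -298, 151), (220, 601, -298, 151), (222, 603, -299, 151), (224, 604, -299, 151), (226, 606, -299, 150), (228, 606, -300, 144), (230, 602, -305, 124), (232, 602, -307, 116)]
194 [(210, 593, -303, 150), (212, 595, -303, 152), (214, 596, -304, 151), (216, 597, -304, 150), (218, 599, -304, 151), (220, 600, -304, 151), (222, 602, -304, 151), (224, 603, -305, 151), (226, 605, -305, 151), (228, 605, -306, 146)]
202 [(225, 603, -310, 151)]
```

```bash
python3 - <<'E'
from h import *
A=np.load("scope.npy")
m=(A[:,0]>=225)&(A[:,0]<=234)&(A[:,4]<149)&(A[:,4]>110)&(A[:,2]>598)&(A[:,3]<-256)&(A[:,3]>-314);F=A[m,2:]
M=np.c_[F[:,1]+285,F[:,2]-130,np.ones(len(F))];k=np.linalg.lstsq(M,F[:,0],rcond=None)[0];print("face x = %.4f (y+285) + %.4f (z-130)+ %.1f"%tuple(k),len(F),np.std(M@k-F[:,0]))
t=A[(A[:,4]>148.5)&(A[:,2]>590)];
r=cv2.minAreaRect(t[:,2:4].astype(np.float32));print("plate top rect",r)
# edges: per-row max x among top pts
E=[(B[:,2].max(),B[np.argmax(B[:,2]),3]) for v in range(128,203) if len(B:=t[t[:,1]==v])>5]
E=np.array(E);print("top edge fit",np.polyfit(E[:,1]+285,E[:,0],1),"y ends",t[t[:,2]>598][:,3].min(),t[:,3].max())
# front band y-extent
fb=F;print("face y",fb[:,1].min(),fb[:,1].max())
E
```

```text
face x = 0.1348 (y+285) + 0.0922 (z-130)+ 606.8 439 0.5096491893448508
plate top rect ((601.8269653320312, -283.6508483886719), (53.56816482543945, 14.268454551696777), 82.41838073730469)
top edge fit [1.35066428e-01 6.08304969e+02] y ends -310.97831786911183 -257.7370669515355
face y -310.94178560678847 -257.5761960447936
```

```bash
python3 level.py w19; python3 ballt.py w19 "(288,162)" 8.4; python3 - <<'E'
from h import *
from bench import bot
d=np.load("w19.npz")
zm=d["z_map"];v,u=np.mgrid[135:190,262:315];u=u.ravel();v=v.ravel();ok=zm[v,u]>0;u=u[ok];v=v[ok]
T=d["tool_from_camera"];r=wrays(d,u,v);c=r/r[:,2:3]*zm[v,u][:,None];t=c@T[:3,:3].T+T[:3,3]
B=t[(t[:,1]<8)&(np.hypot(t[:,0],t[:,2]-50.5)<9)]
# sphere fit linear
M=np.c_[2*B,np.ones(len(B))];k=np.linalg.lstsq(M,(B**2).sum(1),rcond=None)[0];print("sphere",k[:3],np.sqrt(k[3]+k[:3]@k[:3]),len(B))
from scipy.optimize import least_squares
f=least_squares(lambda p:np.linalg.norm(B-p,axis=1)-10,[0,8,50],loss="soft_l1");print("r=10 fit",f.x,np.std(f.fun))
s=bot.sense();p=s["ee_pos"]+R.from_quat(s["eef_rot"]).apply(f.x);print("TCP",s["ee_pos"],"ball",p)
print(R.from_quat(s["eef_rot"]).as_matrix().round(4))
E
```

```text
[(-2, 221), (0, 334), (2, 243), (4, 143), (6, 57), (14, 627), (16, 413), (18, 309), (20, 71), (22, 2139), (24, 936)]
floor plane in tool: y= 0.0004 x + -0.0133 z + 24.1 tilt deg [ 0.02 -0.76] n 2666 res 0.84
floor y at seat 23.4 -> ball centre tool y 8.4
world tilt: [ 0.0127 -0.0152  0.9999]
px 290.1 155.8 19.5 diam 21.088089526730933 tool [ 0.6  8.4 55.5] world [ 655.5 -278.5  199.4]
sphere [-0.63782123  7.59669742 51.10499008] 9.016666735270244 853
r=10 fit [-0.78348178  8.91642049 51.13381564] 0.5062734503355465
TCP [ 647.09418552 -333.10263381  207.78708995] ball [ 653.38984322 -282.34858943  198.88904666]
[[ 9.899e-01 -1.420e-02  1.408e-01]
 [-1.407e-01  2.100e-03  9.900e-01]
 [-1.440e-02 -9.999e-01  1.000e-04]]
```

```bash
sed -i 's/R.from_matrix(down(a)))/R.from_matrix(down(a))*R.from_euler("x",TILT,degrees=True))/; s/^def down/TILT=-0.6\ndef down/' plan.py; python3 plan.py 640.7 -340.2 207 -7.7 5 255
```

```text
t 16.53 dist 9.6 rot 1.1 per row 1.9 deg 0.22
-0.1, -0.1, -0.2, -0.11, 0.02, -0.16, 255,
-0.1, -0.1, -0.2, -0.11, 0.02, -0.16, 255,
-0.1, -0.1, -0.2, -0.11, 0.02, -0.16, 255,
-0.1, -0.1, -0.2, -0.11, 0.02, -0.16, 255,
-0.1, -0.1, -0.2, -0.11, 0.02, -0.16, 255,
```

Emit:
drive_tool(
  moves=[-0.1,-0.1,-0.2,-0.11,0,-0.16,255,-0.1,-0.1,-0.2,-0.11,0,-0.16,255,-0.1,-0.1,-0.2,-0.11,0,-0.16,255,-0.1,-0.1,-0.2,-0.11,0,-0.16,255,-0.1,-0.1,-0.2,-0.11,0,-0.16,255,0,0,0,0,0,0,255,0,0,0,0,0,0,255,0,0,0,0,0,0,255],
)

```text
time_s: 17.2
ee_pos: [638.8, -339.2, 208.8]
eef_rot: [0.709, -0.046, 0.049, -0.702]
wrist_force: [-1.2, -0.9, -1.4]
gripper_width: 11.7
```

```bash
cat > all.py <<'E'
import sys
from h import *
n=sys.argv[1];d=np.load(n+".npz");zm=d["z_map"];T=d["tool_from_camera"];from scipy.optimize import least_squares
Rm=R.from_quat(d["q"])
def pts(v0,v1,u0,u1):
    v,u=np.mgrid[v0:v1,u0:u1];u=u.ravel();v=v.ravel();ok=zm[v,u]>0;u=u[ok];v=v[ok]
    r=wrays(d,u,v);c=r/r[:,2:3]*zm[v,u][:,None];return u,v,c@T[:3,:3].T+T[:3,3]
u,v,t=pts(135,190,262,315);B=t[(t[:,1]<8)&(np.hypot(t[:,0],t[:,2]-50.5)<9)]
f=least_squares(lambda p:np.linalg.norm(B-p,axis=1)-10,[0,8,50],loss="soft_l1").x
ball=d["pos"]+Rm.apply(f);print("TCP",d["pos"].round(1),"ball tool",f.round(1),"world",ball.round(1))
u,v,t=pts(90,260,60,245);P=d["pos"]+Rm.apply(t)
fc=(P[:,2]>112)&(P[:,2]<149)&(P[:,0]>600)&(P[:,0]<614)&(abs(P[:,0]-607-.135*(P[:,1]+285))<4)&(P[:,1]<-257)&(P[:,1]>-312)
F=P[fc]
if len(F)>30:
    M=np.c_[F[:,1]+285,F[:,2]-130,np.ones(len(F))];k=np.linalg.lstsq(M,F[:,0],rcond=None)[0];print("face",k.round(3),len(F))
t=P[(abs(P[:,2]-151)<3)&(P[:,0]>590)&(P[:,0]<616)&(P[:,1]<-250)&(P[:,1]>-320)]
r=cv2.minAreaRect(t[:,:2].astype(np.float32));print("plate top",r,np.median(t[:,2]))
E
python3 shot.py w20; python3 all.py w20; python3 level.py w20; python3 plan.py 640.7 -340.2 138.6 -7.7 8 255
```

```text
17.2 [ 638.8 -339.2  208.8] [-1.2 -0.9 -1.4] 11.680944819816828 0.0031587949372583086
TCP [ 638.8 -339.2  208.8] ball tool [-0.8  9.  51.1] world [ 644.9 -288.6  199.3]
face [1.2700e-01 7.8000e-02 6.0675e+02] 283
plate top ((599.7055053710938, -283.6728210449219), (53.67252731323242, 18.216575622558594), 81.97763061523438) 151.50647786383155
[(-2, 232), (0, 339), (2, 231), (4, 140), (6, 55), (14, 633), (16, 425), (18, 301), (20, 93), (22, 2203), (24, 853)]
floor plane in tool: y= -0.0013 x + -0.0140 z + 24.1 tilt deg [-0.08 -0.8 ] n 2673 res 0.86
floor y at seat 23.3 -> ball centre tool y 8.3
world tilt: [-0.0076 -0.0032  1.0001]
t 17.25 dist 70.3 rot 0.3 per row 8.8 deg 0.04
-0.0, 0.0, 0.0, 0.02, 0.88, -0.00, 255,
-0.0, 0.0, 0.0, 0.02, 0.88, -0.00, 255,
-0.0, 0.0, 0.0, 0.02, 0.88, -0.00, 255,
-0.0, 0.0, 0.0, 0.02, 0.88, -0.00, 255,
-0.0, 0.0, 0.0, 0.02, 0.88, -0.00, 255,
-0.0, 0.0, 0.0, 0.02, 0.88, -0.00, 255,
-0.0, 0.0, 0.0, 0.02, 0.88, -0.00, 255,
-0.0, 0.0, 0.0, 0.02, 0.88, 0.00, 255,
```

Emit:
drive_tool(
  moves=[0,0,0,0.03,0.2,0,255,0,0,0,0.03,0.5,0,255,0,0,0,0.03,0.8,0,255,0,0,0,0.03,0.9,0,255,0,0,0,0.03,0.9,0,255,0,0,0,0.03,0.7,0,255,0,0,0,0,0.4,0,255,0,0,0,0,0.1,0,255],
)

```text
time_s: 17.92
ee_pos: [640.9, -339.6, 157.2]
eef_rot: [0.709, -0.046, 0.048, -0.702]
wrist_force: [-0.3, -0.1, -2.8]
gripper_width: 11.8
```

```bash
python3 shot.py w21; python3 all.py w21; python3 level.py w21; python3 plan.py 640.7 -340.2 138.6 -7.7 6 255
```

```text
17.9167 [ 640.9 -339.6  157.2] [-0.3 -0.1 -2.8] 11.752732600907752 0.020949934633547548
TCP [ 640.9 -339.6  157.2] ball tool [-0.8  8.9 51.1] world [ 647.  -288.9  147.8]
face [1.31000e-01 8.70000e-02 6.06667e+02] 709
plate top ((599.4630737304688, -283.5938720703125), (54.33952713012695, 18.976581573486328), 82.63032531738281) 151.4771332621452
[(-2, 222), (0, 352), (2, 233), (4, 131), (6, 54), (14, 596), (16, 450), (18, 317), (20, 71), (22, 2143), (24, 917)]
floor plane in tool: y= -0.0008 x + -0.0113 z + 24.0 tilt deg [-0.04 -0.65] n 2652 res 0.82
floor y at seat 23.4 -> ball centre tool y 8.4
world tilt: [-0.0049 -0.0018  1.0001]
t 17.97 dist 18.6 rot 0.2 per row 3.1 deg 0.04
-0.0, 0.0, 0.0, -0.00, 0.31, -0.01, 255,
-0.0, 0.0, 0.0, -0.00, 0.31, -0.01, 255,
-0.0, 0.0, 0.0, -0.00, 0.31, -0.01, 255,
-0.0, 0.0, 0.0, -0.00, 0.31, -0.01, 255,
-0.0, 0.0, 0.0, -0.00, 0.31, -0.01, 255,
-0.0, 0.0, 0.0, -0.00, 0.31, -0.01, 255,
```

View pics/w21.png

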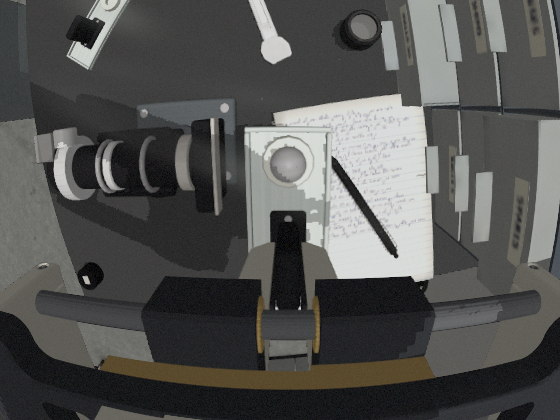

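Emit:
drive_tool(
  moves=[0,0,0,0,0.2,-0.01,255,0,0,0,0,0.4,-0.01,255,0,0,0,0,0.4,-0.01,255,0,0,0,0,0.35,-0.01,255,0,0,0,0,0.3,-0.01,255,0,0,0,0,0.15,0,255,0,0,0,0,0,0,255,0,0,0,0,0,0,255],
)

```text
time_s: 18.63
ee_pos: [641.3, -340.6, 138.6]
eef_rot: [0.709, -0.046, 0.049, -0.702]
wrist_force: [0.4, 0.2, -1.7]
gripper_width: 11.9
```

```bash
python3 shot.py w22; python3 shot.py s22 side; python3 all.py w22; python3 level.py w22; python3 plan.py 640.7 -340.2 138.5 -7.7 2 255; python3 - <<'E'
from h import *
im=cv2.imread("pics/s22.png")[200:320,260:420];cv2.imwrite("pics/s22z.png",cv2.resize(im,None,fx=5,fy=5))
E
```

```text
18.6333 [ 641.3 -340.6  138.6] [ 0.4  0.2 -1.7] 11.938946461435394 0.001869924105399992
18.6833 [ 641.2 -340.6  138.7] [ 0.4 -0.4 -1.6] 11.496419488853148 0.0029921147756855363
TCP [ 641.3 -340.6  138.6] ball tool [-0.8  8.9 51.1] world [ 647.3 -289.9  129.2]
face [1.25000e-01 9.20000e-02 6.06731e+02] 988
plate top ((601.8865356445312, -284.0012512207031), (53.959651947021484, 14.137465476989746), 82.61419677734375) 151.53185748025612
[(-2, 234), (0, 343), (2, 215), (4, 145), (6, 60), (14, 621), (16, 440), (18, 308), (20, 78), (22, 2211), (24, 852)]
floor plane in tool: y= -0.0010 x + -0.0102 z + 23.9 tilt deg [-0.06 -0.58] n 2655 res 0.81
floor y at seat 23.4 -> ball centre tool y 8.4
world tilt: [-6.4e-03  2.0e-04  1.0e+00]
t 18.73 dist 0.8 rot 0.3 per row 0.4 deg 0.16
-0.0, 0.0, 0.2, -0.03, 0.01, 0.02, 255,
-0.0, 0.0, 0.2, -0.03, 0.01, 0.02, 255,
```

View pics/w22.png

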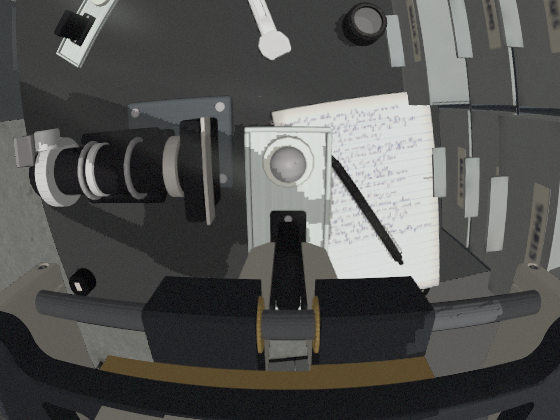

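View pics/s22z.png

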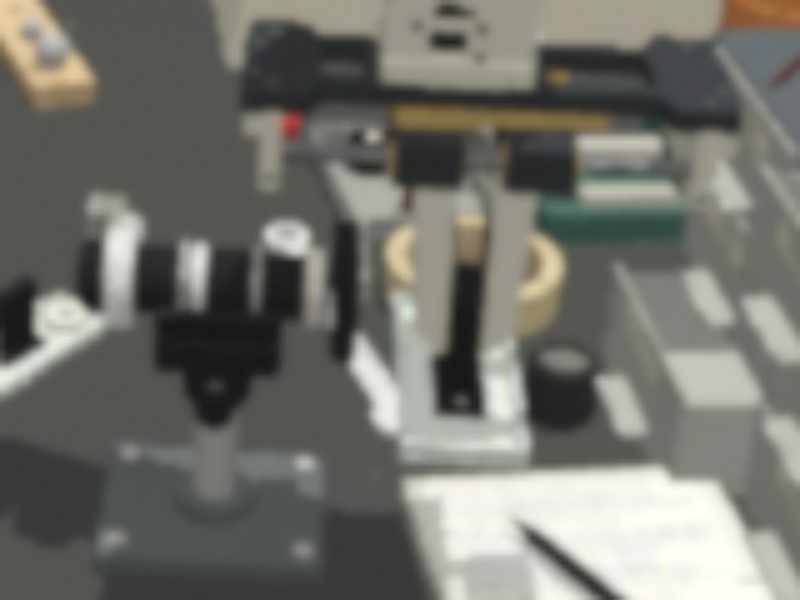

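```bash
python3 -c "
from bench import bot
s=bot.sense();print(s['time_s'],s['ee_pos'],abs(s['qvel']).max(),s['gripper_width']);print(bot.finish_job())"
```

```text
18.7333 [ 641.27959132 -340.61184886  138.75981052] 0.0027665681596048103 11.995133085554473
the job is handed in; nothing more can be done
None
```

The 20 mm ball is in the seat of the larger carrier tray, and the arm is holding the tray in the air with the ball at the microscope's focus. I handed the job in at 18.7 s of the 61 s.

**Last checks**
- **Position:** the ball measures about (647.5, −290, 129–130) mm. I put the focus at (647, −290, 130) from the measured nose plate. That makes the ball about 40.5 mm in front of the nose and within about 1 mm of its axis.
- **Level and still:** the tray is within about 0.4° of level, and joint speeds were below 0.003 rad/s. The ball was in its seat in every wrist picture during the carry, including the last one.
- **Other objects:** the path did not go near the other two balls, the magnet, the coupon or the mount. I did not measure them again at the end. Nothing touched the microscope.

**What disagreed**
- **Tray height in the fingers:** the tray sat about 3 mm lower in the fingers after the lift than it should have from the pose where they closed. It stayed put from then on, and I used the height measured after the lift.
- **Measurement spread:** two ways of finding the ball's height differed by about 0.5 mm. Estimates of where the nose face lies differed by about 1.5 mm, and I used a value in between.

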